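# Lay one breakfast place at the condo bar

### The arm

A 6-joint arm with a two-finger parallel gripper is mounted at the origin on the work surface. World frame = base frame: x ahead of the robot, y to its left, z up, the work surface at z = 0. Lengths are in mm, angles in rad, forces in N, time in s.
With the tool pointing down it reaches from about 275 to 1000 mm from the base axis. Payload 8.4 kg.
Tool frame: the origin (TCP) lies at the very end of the fingers, on their centre line; the grasp point (between the pads) lies 19 mm behind it; x points along the fingers, y is the direction in which the jaws open and shut, and the axes are right-handed (so a half turn about x gives the same grasp; the last joint's range is limited). The gripper opens to 85 mm and grips with 20 to 120 N. Pads are 22 mm wide; open, the fingers measure 114 mm over their backs; the gripper's body (76 mm by 85 mm) begins 54 mm behind the grasp point. The pads swing forward as they close: fully open they stand 13 mm farther back than shut.
Start: joints at [-1.274, 0.353, 1.633, -0, 1.155, -0.002], TCP at [183.982, -597.309, 194.681] pointing down, gripper open.
Joint ranges: [-2.63, 2.63], [-0.92, 2.1], [0.06, 2.66], [-1.3, 4.44], [0, 2.69], [-3.02, 3.02]. Speed limits (rad/s): [2.22, 2.22, 2.79, 3.14, 3.14, 3.14].

### API

Orientations are given as [roll, pitch, yaw] about the fixed x, y, z axes, in that order (R = Rz(yaw) Ry(pitch) Rx(roll)).
In Python, from rig import r, grab_frame, camera_params, sign_off gives the robot as it stands.
- The arm moves only by the tool drive_tool, never from a script. Its argument "rows" is one flat list of numbers, 7 for each row, row after row: the shift along the tool's x, y, z in mm, then the turn, a rotation vector about the tool's x, y, z in degrees, then the opening in per cent of the stroke, from 0 (shut) to 100 (fully open). In form: [x, y, z, rx, ry, rz, fingers, x, y, z, rx, ry, rz, fingers, ...]. A call has 1 to 10 rows; each row is the pose to reach, as a shift and turn from the pose measured when the call began, along the tool's axes at that moment; what a row does not reach only later rows make up. A row lasts 1/8 s, in which the tool goes at most 62.5 mm and 10.7 degrees, less where a joint would pass 70% of its speed; a pose out of reach is approached as far as the arm can. A call with a gripper value outside its range is refused whole. The fingers move at their own pace and stop on an object; "newtons" is the grip in N (left out, the last holds). Time passes only in rows, so rows that repeat a pose let the fingers close. It gives the time, the measured TCP pose, the force and the opening at its end, in the units of the state.
- r.sense(): the state, without advancing time (a new reading comes with each control period).
- grab_frame(name): name is "scene" or "side" or "wrist"; returns the picture (384x512x3 uint8, red, green, blue); there is no depth.
- camera_params(name): a dict with "vertical_fov" (degrees; the focal length in pixels is half the picture's height over the tangent of half this angle, whatever the lens; pixels are square), "cx", "cy" (the principal point, pixels), "k1" (the pictures are not rectified: a ray, as slopes to the right and down, at radius r is drawn at 1 + k1 r^2 times it, then the intrinsics apply), "pose" (4x4, takes a point from camera to world coordinates); the wrist camera has in their place "tool_from_camera" (4x4, takes a point from camera to tool coordinates, whose origin is the TCP and whose axes are the tool frame's). Camera axes: x right, y down, z forward; pixel columns grow to the right and rows downward; lengths in mm; the calibration is good to about 2 mm. A picture is of the moment at which its call begins: read the wrist's pose just before it. camera_params takes no time and is no camera call.
- sign_off(): hands the job in, once; it reports no verdict.
The state is a dict: "clock": time; "qpos": joint angles; "qvel": joint speeds; "joint_efforts": joint torques, N m; "eef_pos": TCP position; "tcp_rot": TCP orientation; "contact_force": force on the tool from outside, world axes, zero at the start; "wrist_torque": the same for the moment, N m; "opening": opening from 0.0 (shut) to 1.0 (fully open).
Only numpy, scipy, OpenCV 4.12 (cv2) and the standard library are available. Lean on these libraries where they do the work, as an engineer would, in place of code of your own. Each camera call takes 0.05 s, during which the arm holds its last target.

### The job

Lay a breakfast place at the bar, left, right and behind being as seen from the stools, where the robot stands: put the glass cover on the butter dish, stand the egg cup in the middle of the square plate, the tumbler in the middle of the cork coaster, and the steel shaker on the counter behind the plate, halfway between the butter dish and the coaster and in line with both. Lay the spoon on the counter to the right of the plate, parallel with its right edge and level with its middle, 3 to 4 cm from the edge, bowl up and handle towards the stools. Leave the juicer and the sugar tongs where they are, and let go of everything.

Things in the scene. Friction and masses are not known exactly. Their poses are not given: they have to be found in the camera images.
- plate: Square white ceramic plate, 178 mm a side, does not move. Origin: middle of its underside, on the counter. x points away from the stools (behind), y to the left, z up; its edges are parallel to x and y. The flat floor, 126 mm square, lies 6 mm above the origin; its sloping rim ends 15 mm up. The loose things start in two rows along x, left and right of the plate.
- butter_dish: Clear glass butter dish, open, holding a block of butter (70 x 36 mm, top 30 mm up); does not move. Behind the plate, left or right. Origin: middle of its underside. 84 mm along x, 124 mm along y (parallel to the plate's y); floor 6 mm, rim 13 mm up; 76 x 116 mm inside the rim. The coaster's centre lies 250 mm away along the dish's +y or -y.
- coaster: Round cork coaster, 96 mm across, 6 mm thick, fixed on the counter behind the plate, on the side where the butter dish is not. Origin: middle of its underside.
- butter_cover: Clear glass cover of the butter dish: hood open below, 64 mm along x, 104 mm along y, walls 4 mm, top 42 mm up, in its middle a round knob 25 mm across from 48 to 62 mm up, top at 65. Goes over the butter onto the dish's floor inside the rim (6 mm to spare all round), long sides together, either way round. Origin: middle of its underside. 160 g.
- egg_cup: White ceramic egg cup, 65 mm high, foot 46 mm across, thin stem, cup 47 to 50 mm across from 41 mm height to the rim. Origin: middle of its underside, z up. About 90 g.
- tumbler: White ceramic tumbler without a handle, 88 mm high, 54 mm across at the foot, 61 mm at the rim, walls 4 mm. Origin: middle of its underside, z up. About 180 g.
- shaker: Empty steel shaker, an upright cylinder 52 mm across and 109 mm high; its flip-top lid is closed, with a small thumb tab at +x and the hinge at -x, both nearly flush (under 3 mm). Origin: middle of its underside, z up. About 150 g.
- spoon: Steel egg spoon, 140 mm long, lying bowl up. Origin: under the middle of its length, on the counter. x points from the handle towards the bowl, z up. The handle is 10 mm wide and 4 mm thick and arches over the counter at the origin, its top 14 mm up, level from x = -20 to +20 mm; the bowl, 41 x 29 mm, 8 mm deep, is centred 50 mm along +x. About 35 g.
- juicer: Bystander: yellow plastic citrus juicer, a dish 110 mm across and 26 mm high with a ribbed cone in the middle, 49 mm high, and a short tab towards its -y (72 mm from the centre). Loose. Origin: middle of its underside. It may be moved at most 20 mm.
- tongs: Bystander, loose: steel sugar tongs lying on their side, a narrow V 115 mm long along x, 32 mm wide, 9 mm high, bow at -x. Origin: under the middle. May move 20 mm at most. (A fixed chrome mug tree with a hanging white mug, 340 mm high, 90 mm in radius, stands well clear on the left near x 0.27, y 0.62: no part of the job.)
Things that resemble listed ones, but are neither listed nor needed, are in the scene too. Of the things that look like the coaster, take the one that is farthest to the robot's left at the start.

How it is judged (in metres and radians):
At the end, for the whole second after the job is handed in: Cover on dish (8 mm, 0.2 rad); egg cup on plate's middle, tumbler on coaster's middle (12 mm); shaker 15 mm from dish-coaster line, under 140 mm from each; spoon bowl up, axis 19-61 mm right of plate, mid 25 mm, 0.2 rad, handle to stools; upright (0.12 rad), released, at rest (x of butter_cover in the frame of butter_dish between -0.008 and 0.008 m and y of butter_cover in the frame of butter_dish between -0.008 and 0.008 m and z of butter_cover in the frame of butter_dish between 0.003 and 0.0095 m and angle between the y axis of butter_cover and the y axis of butter_dish, either way round below 0.2 rad and horizontal distance between egg_cup and plate below 0.012 m and z of egg_cup in the frame of plate between 0.003 and 0.01 m and horizontal distance between tumbler and coaster below 0.012 m and z of tumbler in the frame of coaster between 0.003 and 0.01 m and x of shaker in the frame of butter_dish between -0.015 and 0.015 m and horizontal distance between shaker and butter_dish below 0.14 m and horizontal distance between shaker and coaster below 0.14 m and height (world z) of each of shaker, spoon below 0.005 m and y of spoon in the frame of plate between -0.15 and -0.108 m and x of spoon in the frame of plate between -0.025 and 0.025 m and angle between the x axis of spoon and the x axis of plate, either way round below 0.2 rad and y of plate in the frame of spoon above 0 m and angle between each of butter_cover, egg_cup, tumbler, shaker, spoon's own z axis and vertical below 0.12 rad and linear speed of each of butter_cover, egg_cup, tumbler, shaker, spoon below 0.02 m/s and angular speed of each of butter_cover, egg_cup, tumbler, shaker, spoon below 0.2 rad/s); the robot touches nothing.
It fails at once if the juicer was moved by more than 20 mm (distance of juicer from where it was at the start of the episode above 0.02 m).
It fails at once if the sugar tongs were moved by more than 20 mm (distance of tongs from where it was at the start of the episode above 0.02 m).
It also fails if it takes over 120 s, if anything falls off the work surface, if the arm or the gripper's body presses on something with over 40 N, if the wrist force passes 120 N, or if a joint passes its speed limit or range.

## Working session

There is one attempt and no reset: what is moved stays moved. The work goes in short steps, Python scripts to look and compute and a tool call to move; the robot and the scene stay as the last step left them, time stands still between calls to the robot, and variables do not carry over. Pictures are saved under pics/ and viewed, and the job is handed in when it is done.

Besides the shell and the picture viewer there is one more tool, called as name(argument=value, ...) on one line, values as JSON. drive_tool: Moves the arm, as the interface text tells. Its arguments: {"type":"object","properties":{"rows":{"type":"array","items":{"type":"number"}},"newtons":{"type":"number"}},"required":["rows"]}

```bash
ls; mkdir -p pics; python3 - <<'E'
from rig import r, grab_frame, camera_params
import cv2,numpy as np
print(r.sense())
for n in ["scene","side","wrist"]:
    f=grab_frame(n); cv2.imwrite(f"pics/{n}0.png",f[:,:,::-1]); print(n,camera_params(n))
E
```

```text
pics
{'clock': 0.0, 'qpos': array([-1.27441852e+00,  3.53633977e-01,  1.63412893e+00,  2.70061616e-05,
        1.15520610e+00, -2.36669692e-03]), 'qvel': array([-5.10936931e-05, -1.12687653e-04, -1.06987621e-03, -1.17632697e-03,
       -6.58935843e-05, -4.03109833e-04]), 'joint_efforts': array([ 6.16715661e-04, -6.05255270e+01, -3.42067015e+01,  4.90270054e-05,
        9.37916804e-03,  1.66068895e-05]), 'eef_pos': array([ 183.82597162, -596.80608321,  193.97279476]), 'tcp_rot': array([-1.59110148,  1.56941975,  1.84922476]), 'contact_force': array([-0.08075649, -0.10091018, -0.12626339]), 'wrist_torque': array([-0.05222031, -0.03569195, -0.03268839]), 'opening': 0.9992669567435661}
scene {'vertical_fov': 54.494219192129066, 'cx': 258.04888761480896, 'cy': 184.63097515420543, 'k1': -0.02567897996689446, 'pose': array([[-1.40701282e-01,  7.01039309e-01, -6.99104454e-01,
         1.31612455e+03],
       [ 9.89853022e-01,  8.54485169e-02, -1.13532134e-01,
         1.12274039e+02],
       [-1.98530498e-02, -7.07984773e-01, -7.05948594e-01,
         7.67973351e+02],
       [ 0.00000000e+00
[... 317 characters left out ...]
1, -6.49117862e-01,
         7.60923192e+02],
       [-4.04601432e-03, -7.02103294e-01, -7.12063617e-01,
         9.01223086e+02],
       [ 0.00000000e+00,  0.00000000e+00,  0.00000000e+00,
         1.00000000e+00]])}
wrist {'vertical_fov': 68.72513350695155, 'cx': 258.2189116167964, 'cy': 190.12579452466653, 'k1': -0.05541218188625867, 'tool_from_camera': array([[-3.87768154e-04, -2.75923960e-01,  9.61179389e-01,
        -1.79747236e+02],
       [ 9.99999908e-01, -2.81047547e-04,  3.22749707e-04,
         8.22065164e-01],
       [ 1.81082732e-04,  9.61179426e-01,  2.75924044e-01,
        -7.09868272e+01],
       [ 0.00000000e+00,  0.00000000e+00,  0.00000000e+00,
         1.00000000e+00]])}
```

View pics/scene0.png

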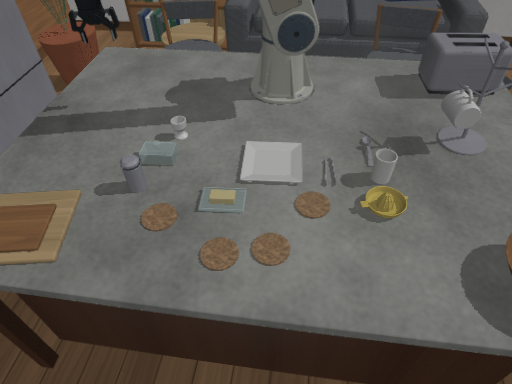

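View pics/side0.png

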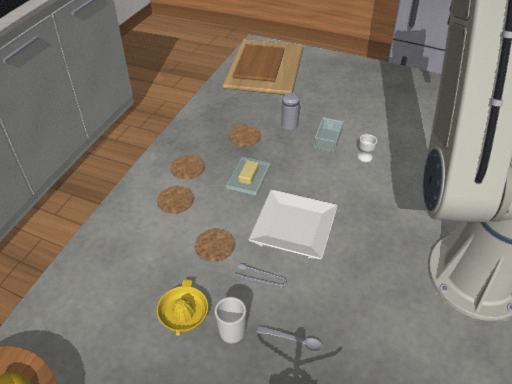

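View pics/wrist0.png

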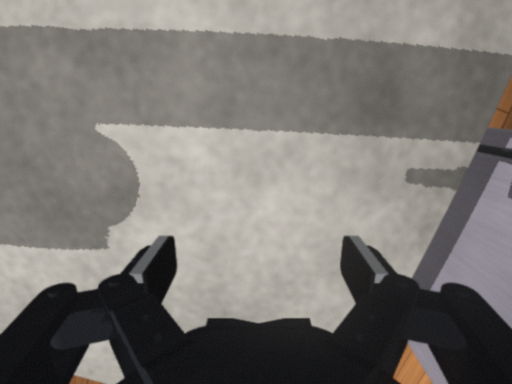

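```bash
cat > h.py <<'E'
import numpy as np, cv2
from scipy.spatial.transform import Rotation as Rn
from rig import r, grab_frame, camera_params
def K(c):
    f=192/np.tan(np.radians(c["vertical_fov"])/2)
    return np.array([[f,0,c["cx"]],[0,f,c["cy"]],[0,0,1.]]),np.array([c["k1"],0,0,0,0.])
def TW(s=None):
    s=s or r.sense(); T=np.eye(4);T[:3,:3]=Rn.from_euler('xyz',s["tcp_rot"]).as_matrix();T[:3,3]=s["eef_pos"];return T
def pose(n,T=None):
    c=camera_params(n)
    return c["pose"] if "pose" in c else (TW() if T is None else T)@c["tool_from_camera"]
def ray(n,p,T=None):
    c=camera_params(n);k,d=K(c);P=pose(n,T)
    u=cv2.undistortPoints(np.array([[p]],float),k,d)[0,0]
    v=P[:3,:3]@np.array([u[0],u[1],1]);return P[:3,3],v/np.linalg.norm(v)
def onz(n,p,z=0,T=None):
    o,v=ray(n,p,T);return o+v*(z-o[2])/v[2]
def proj(n,X,T=None):
    c=camera_params(n);k,d=K(c);Pi=np.linalg.inv(pose(n,T))
    X=np.atleast_2d(np.array(X,float))
    return cv2.projectPoints(X,cv2.Rodrigues(Pi[:3,:3])[0],Pi[:3,3],k,d)[0][:,0]
def snap(n,name,crop=None,s=1):
    T=TW();f=grab_frame(n)[:,:,::-1].copy();cv2.imwrite(f"pics/{name}_raw.png",f)
    np.save(f"pics/{name}_T.npy",T)
    zoom(name,crop,s);return T
def zoom(name,crop=None,s=1,out=None):
    f=cv2.imread(f"pics/{name}_raw.png")
    x0,y0,x1,y1=crop or (0,0,512,384)
    g=cv2.resize(f[y0:y1,x0:x1],None,fx=s,fy=s,interpolation=cv2.INTER_CUBIC)
    if s>1:
        for x in range((x0//20+1)*20,x1,20):
            cv2.line(g,(int((x-x0+.5)*s),0),(int((x-x0+.5)*s),5),(0,0,255),1);cv2.putText(g,str(x),(int((x-x0)*s)-8,16),0,.35,(0,0,255))
        for y in range((y0//20+1)*20,y1,20):
            cv2.line(g,(0,int((y-y0+.5)*s)),(5,int((y-y0+.5)*s)),(0,0,255),1);cv2.putText(g,str(y),(7,int((y-y0+.5)*s)+4),0,.35,(0,0,255))
    cv2.imwrite(f"pics/{out or name}.png",g)
def rel(X,yaw=None,R=None):
    """tool-frame shift and rotvec(deg) to reach TCP X (mm), orientation down with jaw axis (tool y) at world angle yaw"""
    T=TW()
    if R is None:
        if yaw is None: R=T[:3,:3]
        else:
            y=np.array([np.cos(yaw),np.sin(yaw),0]);x=np.array([0,0,-1.]);R=np.c_[x,y,np.cross(x,y)]
    d=T[:3,:3].T@(np.array(X)-T[:3,3]); w=Rn.from_matrix(T[:3,:3].T@R).as_rotvec(degrees=True)
    return d.round(1),w.round(1)
E
python3 - <<'E'
from h import *
for n in ["scene","side"]:
    cv2.imwrite(f"pics/{n}0_raw.png",cv2.imread(f"pics/{n}0.png"))
zoom("scene0",(120,100,320,280),4,"sc1");zoom("scene0",(240,110,420,230),4.4,"sc2")
zoom("side0",(150,90,350,230),4,"sd1");zoom("side0",(140,180,345,365),3.2,"sd2")
for n,ps in dict(scene=[(158,216),(219,253),(270,249),(312,204),(222,200),(272,162)],side=[(245,135),(187,166),(175,199),(215,244),(249,175),(294,223)]).items():
    for p in ps: print(n,p,onz(n,p,5).round())
E
```

```text
scene (158, 216) [ 712. -262.    5.]
scene (219, 253) [808. -72.   5.]
scene (270, 249) [780.  51.   5.]
scene (312, 204) [617. 147.   5.]
scene (222, 200) [ 633. -102.    5.]
scene (272, 162) [457.  18.   5.]
side (245, 135) [ 709. -260.    5.]
side (187, 166) [806. -73.   5.]
side (175, 199) [775.  52.   5.]
side (215, 244) [613. 147.   5.]
side (249, 175) [ 630. -104.    5.]
side (294, 223) [460.  13.   5.]
```

View pics/sc1.png

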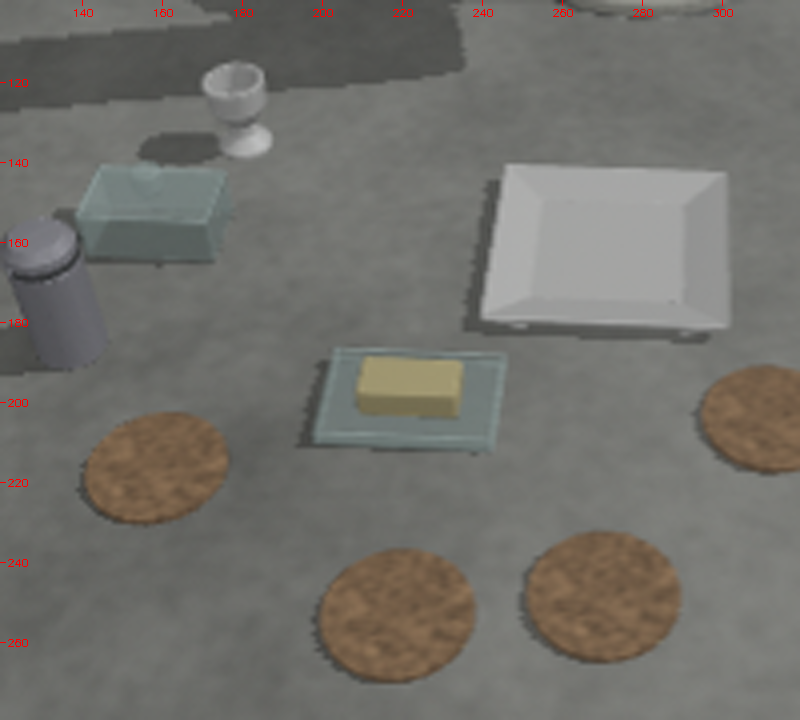

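View pics/sc2.png

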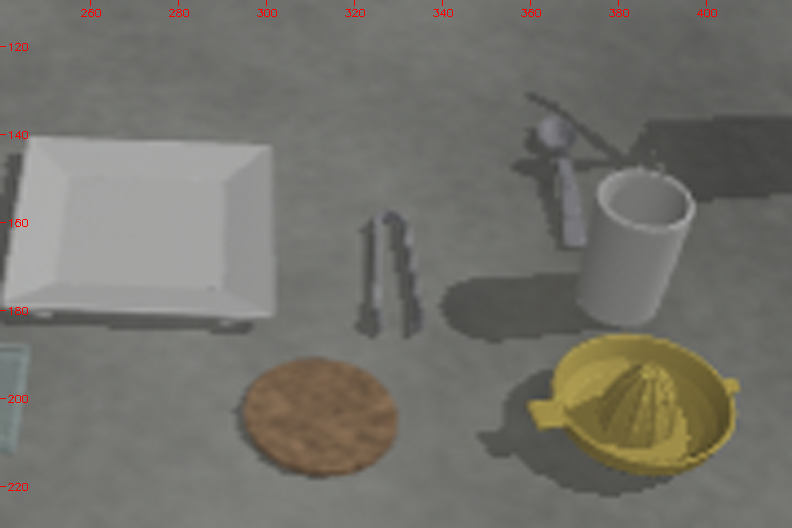

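View pics/sd1.png

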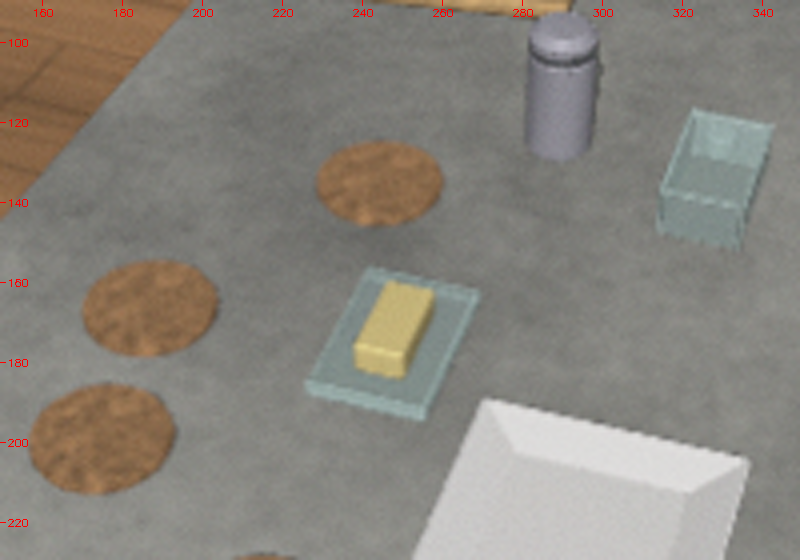

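View pics/sd2.png

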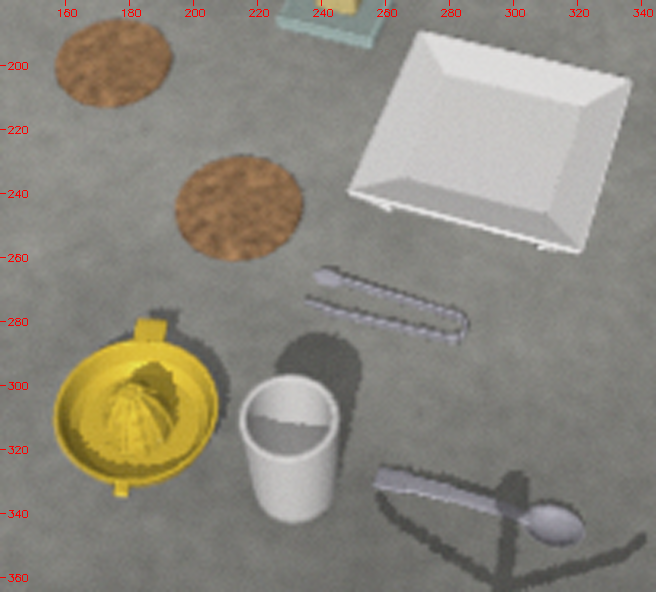

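```bash
cat > est.py <<'E'
from h import *
def C(n,pts):  # crops
    o={'sc1':('scene',120,100,4),'sc2':('scene',240,110,4.4),'sd1':('side',150,90,4),'sd2':('side',140,180,3.2)}[n]
    return o[0],[(o[1]+x/o[3]-.5+.5/o[3]*0,o[2]+y/o[3]-.5) for x,y in pts]
def show(l,n,pts,z):
    cam,p=C(n,pts);X=np.array([onz(cam,q,z) for q in p]);m=X.mean(0)
    print(l,cam,m.round(1),end=' ')
    if len(X)==4:
        e=[X[(i+1)%4]-X[i] for i in range(4)]
        print('len',[round(np.linalg.norm(v)) for v in e],'ang',[round(np.degrees(np.arctan2(v[1],v[0])),1) for v in e])
    else: print(X.round(1).tolist() if len(X)>1 else '')
show('plate','sc1',[(505,165),(728,172),(728,327),(482,320)],15)
show('plate','sd2',[(420,30),(632,80),(580,252),(350,191)],15)
show('dish','sc1',[(336,349),(507,354),(495,442),(316,438)],13)
show('dish','sd1',[(370,268),(480,292),(424,405),(306,382)],13)
show('cover','sc1',[(97,167),(229,170),(213,220),(80,215)],42)
show('cover','sd1',[(692,110),(773,125),(740,201),(663,190)],42)
show('egg rim','sc1',[(234,79)],65)
show('egg rim','sc1',[(246,140)],4)
show('shaker bot','sc1',[(70,342)],0)
show('coaster','sc2',[(321,415)],6);show('coaster','sd2',[(238,207)],6)
show('tumb rim','sc2',[(645,198)],88);show('tumb rim','sd2',[(290,416)],88)
show('shaker top','sd1',[(564,32)],105)
show('spoon handle/bowl','sc2',[(576,244),(552,132)],3);show('spoon','sd2',[(378,477),(583,530)],3)
show('tongs','sc2',[(388,215),(366,332),(415,332)],5);show('tongs','sd2',[(464,326),(318,274),(307,298)],5)
show('juicer','sd2',[(137,410)],26);show('juicer','sc2',[(645,402)],26)
E
python3 est.py
```

```text
plate scene [459.1  18.9  15. ] len [180, 178, 178, 181] ang [np.float64(93.8), np.float64(3.4), np.float64(-85.4), np.float64(-175.9)]
plate side [458.3  16.3  15. ] len [178, 179, 176, 178] ang [np.float64(-176.5), np.float64(93.5), np.float64(3.2), np.float64(-86.0)]
dish scene [632.8 -98.7  13. ] len [123, 83, 121, 85] ang [np.float64(94.6), np.float64(3.8), np.float64(-84.6), np.float64(-175.1)]
dish side [ 631.3 -102.4   13. ] len [81, 117, 81, 121] ang [np.float64(-176.2), np.float64(92.8), np.float64(6.7), np.float64(-87.1)]
cover scene [ 474.  -334.4   42. ] len [106, 61, 104, 59] ang [np.float64(94.5), np.float64(5.5), np.float64(-86.6), np.float64(-172.1)]
cover side [ 474.9 -339.3   42. ] len [62, 97, 56, 101] ang [np.float64(-175.0), np.float64(90.5), np.float64(9.4), np.float64(-85.5)]
egg rim scene [ 351.7 -303.6   65. ] 
egg rim scene [ 353.3 -303.3    4. ] 
shaker bot scene [ 600.3 -365.6    0. ] 
coaster scene [617.3 148.5   6. ] 
coaster side [614.8 149.    6. ] 
tumb rim scene [481.5 341.1  88. ] 
tumb rim side [482.3 339.2  88. ] 
shaker top side [ 603.5 -358.4  105. ] 
spoon handle/bowl scene [370.5 313.1   3. ] [[433.0, 317.5, 3.0], [308.0, 308.7, 3.0]]
spoon side [366.6 308.8   3. ] [[434.6, 315.2, 3.0], [298.7, 302.3, 3.0]]
tongs scene [498.2 189.9   5. ] [[420.0, 188.0, 5.0], [539.3, 174.9, 5.0], [535.4, 206.7, 5.0]]
tongs side [497.4 190.1   5. ] [[422.7, 184.6, 5.0], [535.3, 181.8, 5.0], [534.2, 204.0, 5.0]]
juicer side [594.9 341.7  26. ] 
juicer scene [600.8 342.9  26. ]
```

```bash
python3 - <<'E'
from h import *
print(TW().round(3))
T=TW()
for p in [(256,192),(256,20),(50,150)]: print(p,onz("wrist",p,0,T).round())
for X,y in [((352,-303,150),0.066),((352,-303,150),0.066+np.pi/2),((352,-303,150),0.066-np.pi/2)]: print(rel(X,y))
E
```

```text
[[-0.00000e+00  2.94000e-01 -9.56000e-01  1.83850e+02]
 [ 1.00000e-03 -9.56000e-01 -2.94000e-01 -5.96940e+02]
 [-1.00000e+00 -1.00000e-03  0.00000e+00  1.94132e+02]
 [ 0.00000e+00  0.00000e+00  0.00000e+00  1.00000e+00]]
(256, 192) [ 146. -606.    0.]
(256, 20) [ 352. -543.    0.]
(50, 150) [ 120. -318.    0.]
(array([  44.4, -231.4, -247.2]), array([-76.7,  -0. ,   0.1]))
(array([  44.4, -231.4, -247.2]), array([-1.667e+02, -1.000e-01,  0.000e+00]))
(array([  44.4, -231.4, -247.2]), array([13.3,  0. ,  0.1]))
```

drive_tool(rows=[0,-40,-40,2,0,0,100,0,-85,-90,6,0,0,100,0,-130,-140,10,0,0,100,10,-175,-190,13.3,0,0,100,20,-210,-225,13.3,0,0,100,34,-231,-247,13.3,0,0,100,34,-231,-247,13.3,0,0,100,34,-231,-247,13.3,0,0,100])

```text
clock: 1.15
eef_pos: [352.0, -303.9, 160.6]
tcp_rot: [-1.264, 1.57, 1.945]
contact_force: [-0.2, -0.2, 0.4]
opening: 1.0
```

```bash
python3 - <<'E'
from h import *
s=r.sense();print(s["clock"],s["eef_pos"],s["qpos"].round(2))
T=snap("wrist","w1",None,1.5)
E
```

```text
1.15 [ 352.00683198 -303.94370372  160.61978722] [-0.72  0.14  2.    0.    1.    0.79]
```

View pics/w1.png

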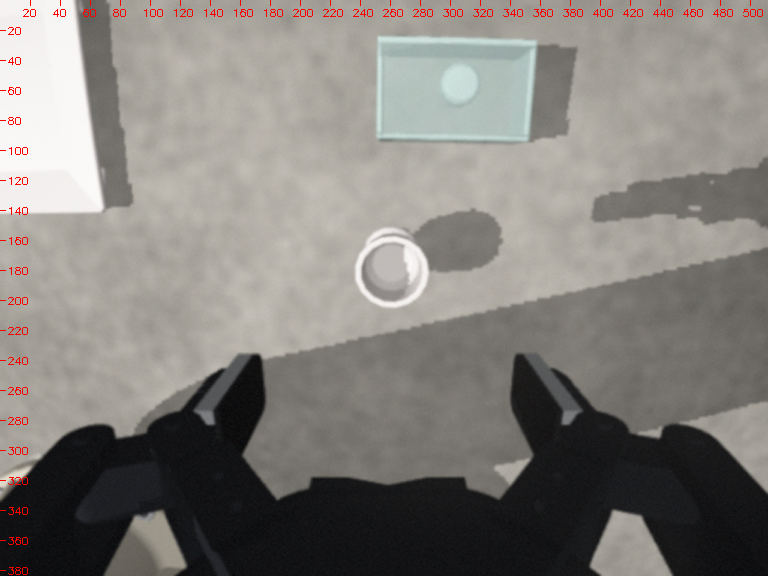

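```bash
python3 - <<'E'
from h import *
T=np.load("pics/w1_T.npy")
print('egg',onz("wrist",(260.5,180),65,T).round(1))
print('knob',onz("wrist",(305.5,55.5),65,T).round(1), proj("scene",[onz("wrist",(305.5,55.5),65,T)]))
X=np.array([onz("wrist",p,42,T) for p in [(252,25),(357,27),(353,93),(252,92)]]);print('cover',X.mean(0).round(1)); e=[X[(i+1)%4]-X[i] for i in range(4)];print([(round(np.linalg.norm(v)),round(np.degrees(np.arctan2(v[1],v[0])),1)) for v in e])
print('plate corner',onz("wrist",(69,141),15,T).round(1))
print('tips',[proj("wrist",[ (T@np.array([dx,y,0,1]))[:3]],T) for dx in(0,-13) for y in (-42.5,42.5)])
E
```

```text
egg [ 354.9 -306.7   65. ]
knob [ 474.  -339.4   65. ] [[155.03763956 141.66430973]]
cover [ 474.3 -341.4   42. ]
[(102, np.float64(-86.6)), (62, np.float64(-175.5)), (103, np.float64(93.6)), (62, np.float64(3.6))]
plate corner [375.  -79.2  15. ]
tips [array([[195.43782308, 217.50054004]]), array([[319.08978969, 217.48246386]]), array([[191.12728621, 224.95543638]]), array([[323.27227442, 224.93796886]])]
```

```bash
python3 - <<'E'
from h import *
T=snap("side","s1",(270,20,450,155),4.4)
for a in [(0,0,0),(0,42,0),(0,-42,0),(-13,42,0),(-13,-42,0),(-53,42,0),(-53,-42,0)]: print(a,proj("side",[(T@np.array([*a,1]))[:3]])[0].round(1))
E
```

```text
(0, 0, 0) [373.9 111.6]
(0, 42, 0) [376. 103.]
(0, -42, 0) [371.7 120.6]
(-13, 42, 0) [376.8  99.1]
(-13, -42, 0) [372.5 116.6]
(-53, 42, 0) [379.2  86.6]
(-53, -42, 0) [375.  103.8]
```

View pics/s1.png

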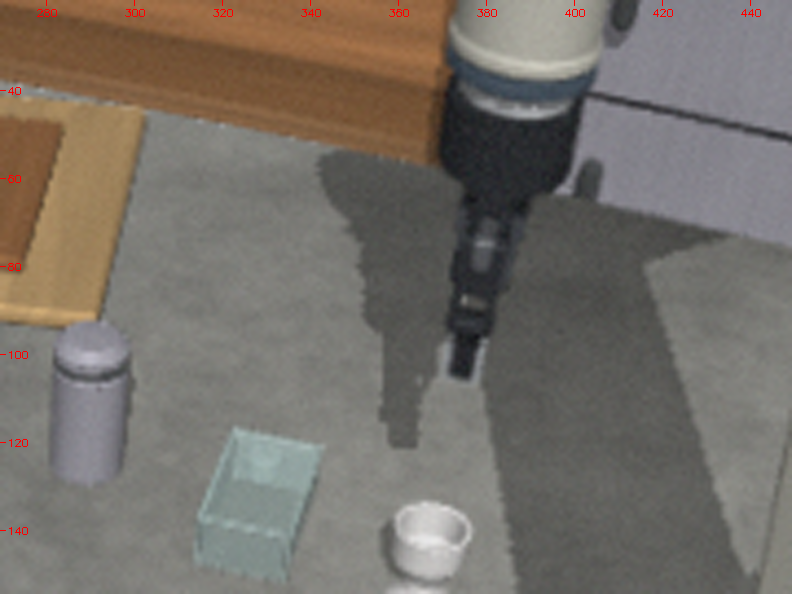

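drive_tool(rows=[0,0,0,0,0,0,0,0,0,0,0,0,0,0,0,0,0,0,0,0,0,0,0,0,0,0,0,0,0,0,0,0,0,0,0], newtons=25)

```text
clock: 1.88
eef_pos: [351.8, -304.5, 160.8]
tcp_rot: [-2.089, 1.57, 1.119]
contact_force: [1.2, 1.0, -0.1]
opening: -0.002
```

```bash
python3 - <<'E'
from h import *
T=snap("side","s2",(320,60,450,155),6)
T=snap("wrist","w2",(100,100,420,340),2.4)
for a in [(0,0,0),(-19,0,0),(-30,0,0),(-40,0,0)]: print(a,proj("side",[(T@np.array([*a,1]))[:3]])[0].round(1),proj("wrist",[(T@np.array([*a,1]))[:3]],T)[0].round(1))
E
```

```text
(0, 0, 0) [374.  111.6] [257.3 217.6]
(-19, 0, 0) [375.1 105.7] [257.2 228.9]
(-30, 0, 0) [375.8 102.3] [257.1 236.6]
(-40, 0, 0) [376.4  99.1] [257.  244.5]
```

View pics/s2.png

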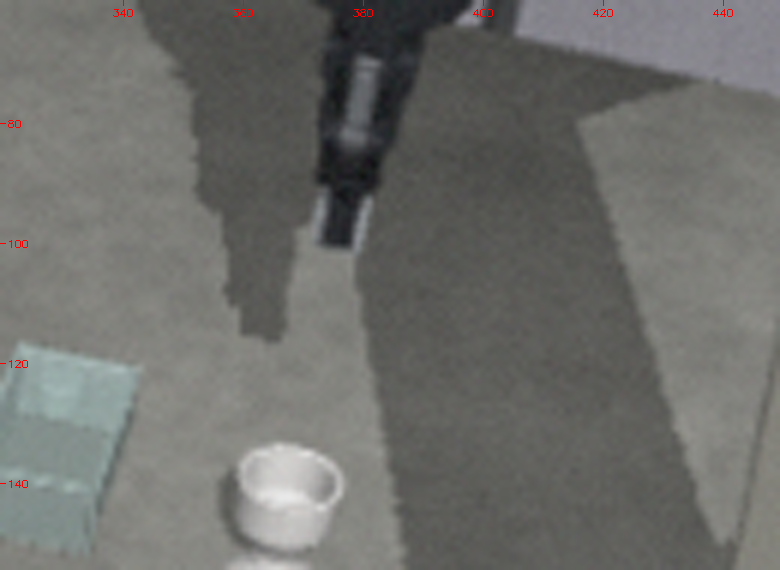

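View pics/w2.png

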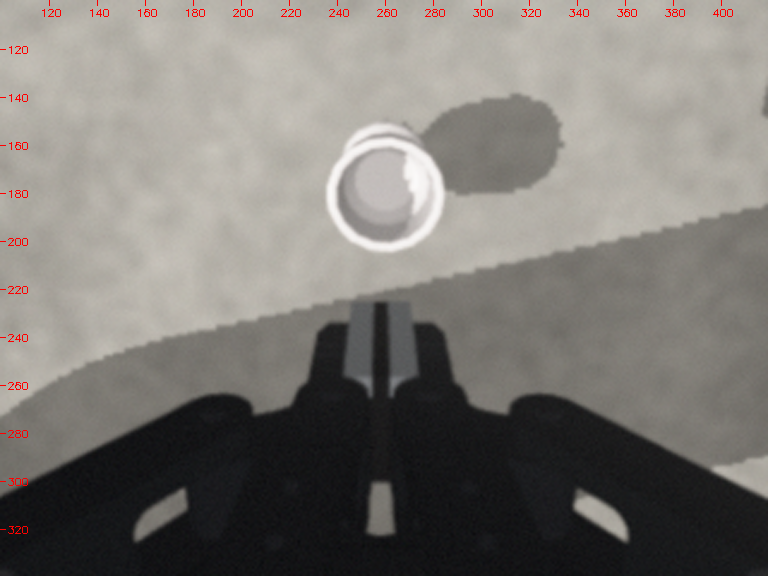

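drive_tool(rows=[20,-50,0,0,0,0,0,50,-100,0,0,0,0,0,90,-100,0,0,0,0,0,125,-100,0,0,0,0,0,140,-100,0,0,0,0,0,146,-100,0,0,0,0,0,150,-100,0,0,0,0,0,150,-100,0,0,0,0,0])

```text
clock: 2.98
eef_pos: [345.6, -204.8, 11.1]
tcp_rot: [3.09, 1.57, 0.014]
contact_force: [-0.2, -0.1, 0.3]
opening: 0.002
```

```bash
python3 - <<'E'
from h import *
T=snap("side","s3",(290,60,450,180),5)
for a in [(0,0,0),(-19,0,0),(-30,0,0),(-40,0,0)]: print(a,proj("side",[(T@np.array([*a,1]))[:3]])[0].round(1),proj("wrist",[(T@np.array([*a,1]))[:3]],T)[0].round(1))
E
```

```text
(0, 0, 0) [359.7 176.8] [257.3 217.6]
(-19, 0, 0) [360.7 171.7] [257.2 228.9]
(-30, 0, 0) [361.3 168.7] [257.1 236.6]
(-40, 0, 0) [361.9 166. ] [257.  244.5]
```

View pics/s3.png

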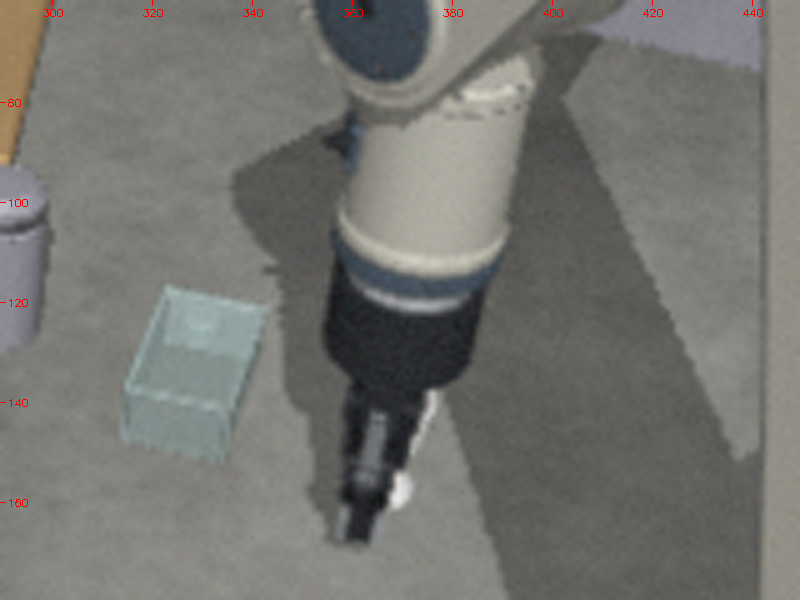

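drive_tool(rows=[4,0,0,0,0,0,0,7,0,0,0,0,0,0,9,0,0,0,0,0,0,9,0,0,0,0,0,0])

```text
clock: 3.52
eef_pos: [345.5, -204.8, 2.1]
tcp_rot: [-3.043, 1.57, 0.165]
contact_force: [0.3, 0.1, 0.1]
opening: -0.001
```

drive_tool(rows=[3,0,0,0,0,0,0,5,0,0,0,0,0,0,6,0,0,0,0,0,0,6,0,0,0,0,0,0])

```text
clock: 4.03
eef_pos: [345.5, -204.8, -4.0]
tcp_rot: [-2.831, 1.57, 0.376]
contact_force: [0.4, 0.3, 0.3]
opening: 0.002
```

drive_tool(rows=[4,0,0,0,0,0,0,8,0,0,0,0,0,0,10,0,0,0,0,0,0,10,0,0,0,0,0,0])

```text
clock: 4.53
eef_pos: [345.3, -204.7, -14.2]
tcp_rot: [-1.522, 1.57, 1.686]
contact_force: [0.9, -0.4, -0.3]
opening: -0.003
```

```bash
python3 - <<'E'
from h import *
T=snap("side","s4",(320,130,400,190),10)
T=snap("wrist","w4",(180,170,340,290),5)
E
```

```text
(no output)
```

View pics/s4.png

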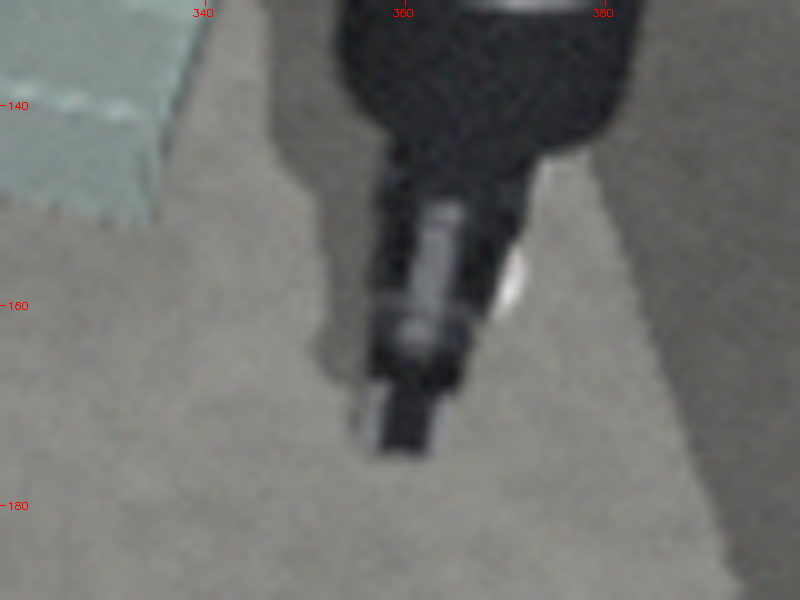

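View pics/w4.png

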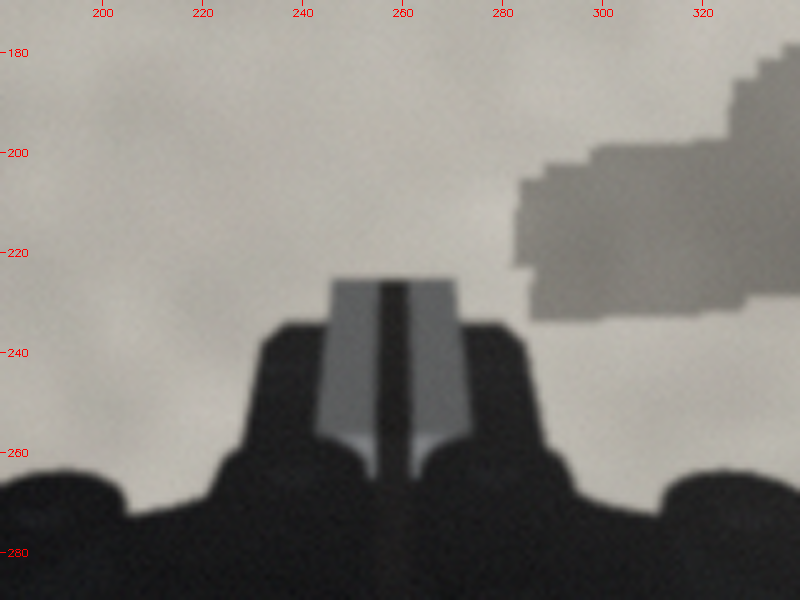

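drive_tool(rows=[4,0,0,0,0,0,0,8,0,0,0,0,0,0,10,0,0,0,0,0,0,12,0,0,0,0,0,0,12,0,0,0,0,0,0])

```text
clock: 5.25
eef_pos: [345.4, -204.7, -26.2]
tcp_rot: [-1.708, 1.57, 1.499]
contact_force: [-0.1, -0.6, -0.5]
opening: -0.001
```

```bash
python3 - <<'E'
from h import *
T=snap("wrist","w5",(180,170,340,290),4)
E
```

```text
(no output)
```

View pics/w5.png

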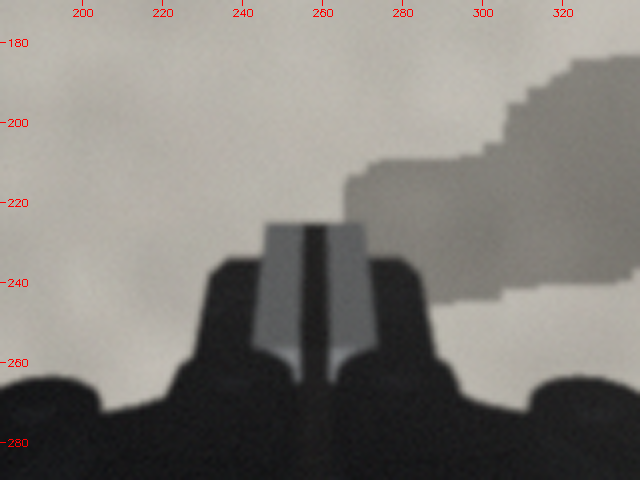

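drive_tool(rows=[5,0,0,0,0,0,0,8,0,0,0,0,0,0,9,0,0,0,0,0,0,10,0,0,0,0,0,0,10,0,0,0,0,0,0])

```text
clock: 5.92
eef_pos: [345.4, -204.7, -36.1]
tcp_rot: [-1.962, 1.57, 1.246]
contact_force: [-0.1, -1.1, -0.2]
opening: 0.0
```

drive_tool(rows=[1,0,0,0,0,0,0,2,0,0,0,0,0,0,2,0,0,0,0,0,0])

```text
clock: 6.3
eef_pos: [345.6, -204.8, -36.7]
tcp_rot: [-3.078, 1.57, 0.129]
contact_force: [-5.5, 3.9, 37.1]
opening: -0.001
```

```bash
python3 - <<'E'
from h import *
Y=np.radians(-86.2)
print(rel((354.5,-306,80),Y),rel((354.5,-306,-2),Y))
E
```

```text
(array([-116.7,  101.5,   -2.3]), array([-0., -0.,  0.])) (array([-34.7, 101.5,  -2.3]), array([-0., -0.,  0.]))
```

drive_tool(rows=[-55,0,0,0,0,0,100,-110,10,0,0,0,0,100,-125,55,0,0,0,0,100,-125,90,-2,0,0,0,100,-117,101,-2.3,0,0,0,100,-100,101.5,-2.3,0,0,0,100,-75,101.5,-2.3,0,0,0,100,-50,101.5,-2.3,0,0,0,100,-35,101.5,-2.3,0,0,0,100,-35,101.5,-2.3,0,0,0,100])

```text
clock: 7.55
eef_pos: [353.5, -304.8, -2.9]
tcp_rot: [-0.95, 1.568, 2.258]
contact_force: [0.1, 0.4, 0.0]
opening: 1.001
```

```bash
python3 - <<'E'
from h import *
T=snap("wrist","w6",(100,100,420,340),2.4)
T=snap("side","s6",(320,70,420,180),5)
E
```

```text
(no output)
```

View pics/w6.png

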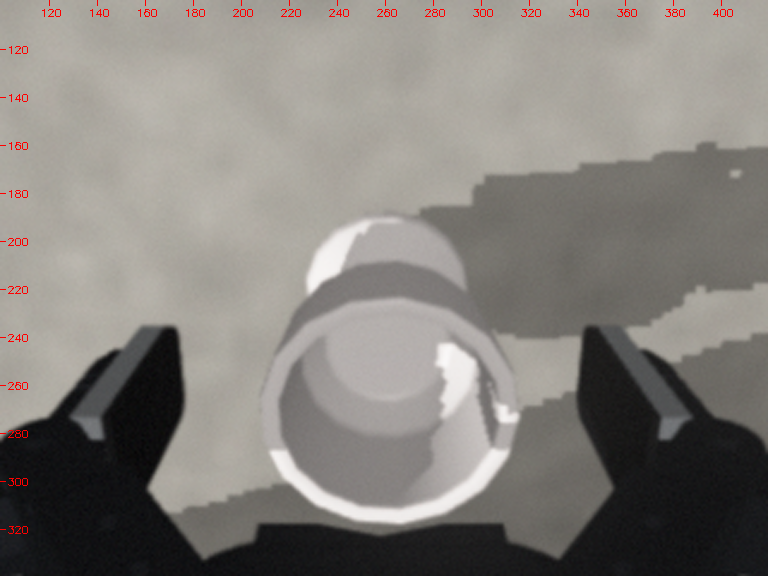

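View pics/s6.png

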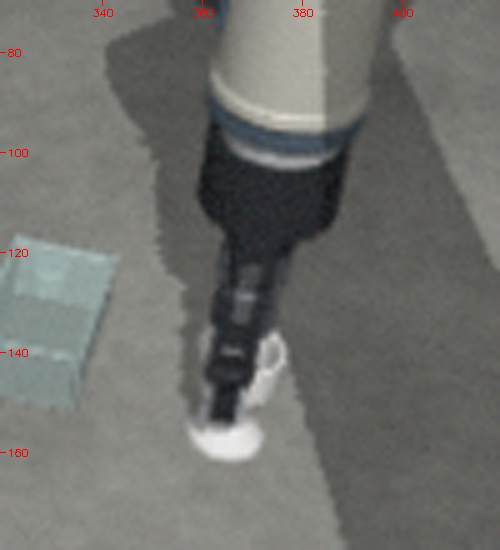

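```bash
python3 - <<'E'
from h import *
T=np.load("pics/w6_T.npy")
print([onz("wrist",p,65,T).round(1) for p in [(260.5,224),(261,317),(207,272),(315,272)]])
E
```

```text
[array([ 377.6, -305. ,   65. ]), array([ 329.1, -308.5,   65. ]), array([ 352.4, -282.2,   65. ]), array([ 355.7, -331.4,   65. ])]
```

drive_tool(rows=[0,0,0,0,0,0,40,0,0,0,0,0,0,40,0,0,0,0,0,0,40,0,0,0,0,0,0,40,-10,0,0,0,0,0,40,-40,0,0,0,0,0,40,-80,0,0,0,0,0,40,-80,0,0,0,0,0,40], newtons=30)

```text
clock: 8.65
eef_pos: [356.3, -307.4, 81.5]
tcp_rot: [2.43, 1.565, -0.646]
contact_force: [-0.1, -0.7, -1.0]
opening: 0.558
```

```bash
python3 - <<'E'
from h import *
T=snap("wrist","w7",(100,100,420,340),2.4)
print(r.sense()["opening"])
print(rel((458.7,17.6,90),np.radians(-86.2)),rel((458.7,17.6,5),np.radians(-86.2)))
E
```

```text
0.5611380879030344
(array([ -10.4, -316.6, -124.5]), array([-0. , -0.2, -0.1])) (array([  74.6, -316.8, -124.2]), array([-0. , -0.2, -0.1]))
```

View pics/w7.png

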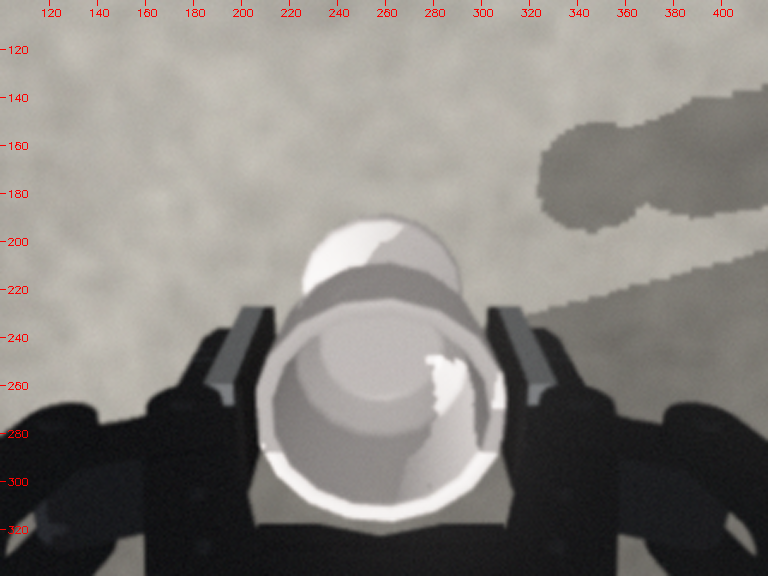

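drive_tool(rows=[-10,-30,-12,0,0,0,40,-10,-75,-30,0,0,0,40,-10,-125,-49,0,0,0,40,-10,-175,-69,0,0,0,40,-10,-225,-88,0,0,0,40,-10,-270,-106,0,0,0,40,-10,-300,-118,0,0,0,40,-10.4,-316.7,-124.4,0,0,0,40,-10.4,-316.7,-124.4,0,-0.2,0,40,-10.4,-316.7,-124.4,0,-0.2,0,40])

```text
clock: 9.95
eef_pos: [458.0, 16.8, 89.6]
tcp_rot: [0.934, 1.568, -2.142]
contact_force: [-0.4, 0.0, -0.2]
opening: 0.557
```

```bash
python3 - <<'E'
from h import *
T=snap("wrist","w8",None,1.5)
print(r.sense()["opening"],TW()[:3,3])
E
```

```text
0.5599493273394037 [458.1112621   16.69493332  89.73598667]
```

View pics/w8.png

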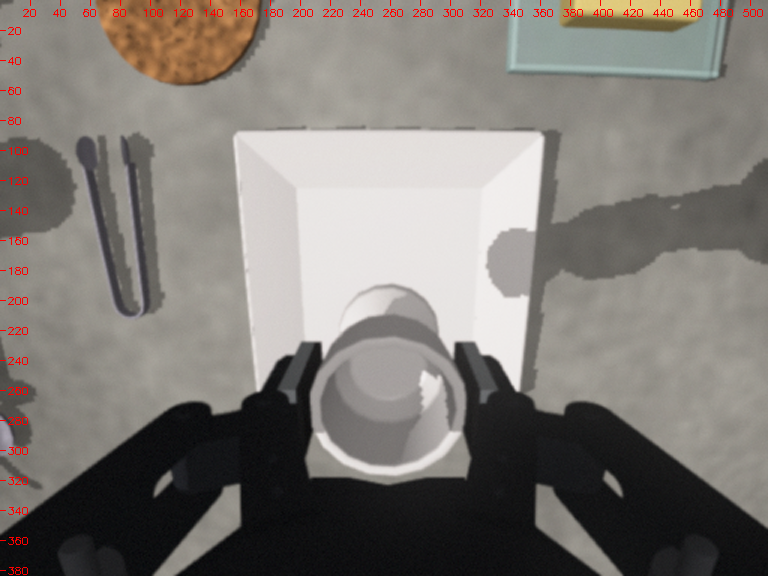

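```bash
python3 - <<'E'
from h import *
T=np.load("pics/w8_T.npy")
a=onz("wrist",(156.5,88),15,T);b=onz("wrist",(362.5,87.5),15,T);print(a.round(1),b.round(1))
v=b-a;print(np.linalg.norm(v),np.degrees(np.arctan2(v[1],v[0]))); v/=np.linalg.norm(v);n=np.array([v[1],-v[0],0]);print('centre',((a+b)/2+89*n).round(1))
a=onz("wrist",(338,47.5),13,T);b=onz("wrist",(479,51.5),13,T);print(a.round(1),b.round(1));v=b-a;print(np.linalg.norm(v),np.degrees(np.arctan2(v[1],v[0])));v/=np.linalg.norm(v);n=-np.array([v[1],-v[0],0]);print('dish',((a+b)/2+42*n).round(1))
E
```

```text
[542.1 109.6  15. ] [554.2 -68.1  15. ]
178.11754141312514 -86.09863686472629
centre [459.3  14.7  15. ]
[584.8 -43.1  13. ] [ 593.8 -168.4   13. ]
125.60518747682056 -85.89550304713336
dish [ 631.2 -102.8   13. ]
```

drive_tool(rows=[25,0,-1,0,0,0,40,55,0,-1,0,0,0,40,74,0,-1,0,0,0,40,81,0,-1,0,0,0,40,84,0,-1,0,0,0,40,85.5,0,-1,0,0,0,40,85.5,0,-1,0,0,0,40])

```text
clock: 10.88
eef_pos: [459.6, 16.2, 5.4]
tcp_rot: [1.506, 1.568, -1.571]
contact_force: [-2.6, -2.2, 6.5]
opening: 0.56
```

drive_tool(rows=[0,0,0,0,0,0,70,0,0,0,0,0,0,90,0,0,0,0,0,0,100,0,0,0,0,0,0,100,-20,0,0,0,0,0,100,-60,0,0,0,0,0,100,-110,0,0,0,0,0,100,-150,0,0,0,0,0,100,-150,0,0,0,0,0,100])

```text
clock: 12.0
eef_pos: [461.9, 16.7, 158.3]
tcp_rot: [2.661, 1.564, -0.416]
contact_force: [0.2, 0.8, 0.0]
opening: 1.003
```

```bash
python3 - <<'E'
from h import *
T=snap("wrist","w9",None,1.5)
print(TW()[:3,3])
E
```

```text
[460.45859578  16.64747006 156.44446664]
```

View pics/w9.png

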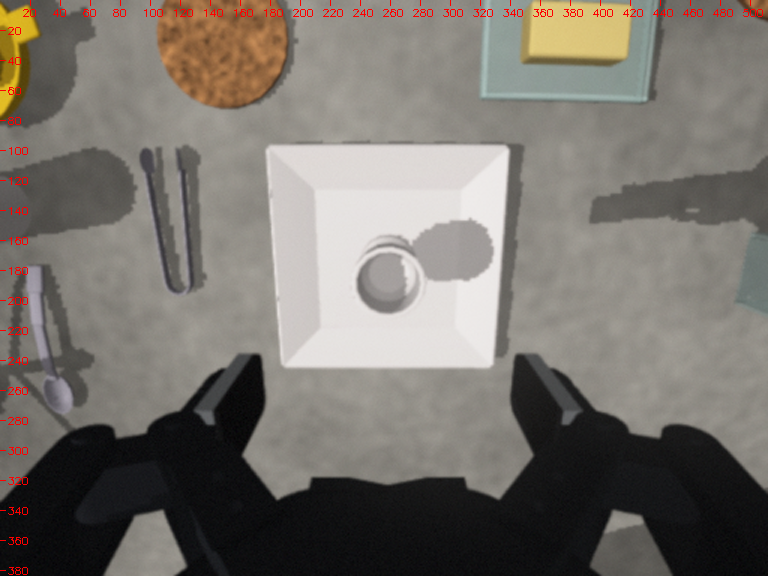

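```bash
python3 - <<'E'
from h import *
T=np.load("pics/w9_T.npy")
X=np.array([onz("wrist",p,15,T) for p in [(178,97),(339.5,97),(328,244.5),(188.5,244.5)]]);print('plate',X.mean(0).round(1));e=[X[(i+1)%4]-X[i] for i in range(4)];print([(round(np.linalg.norm(v)),round(np.degrees(np.arctan2(v[1],v[0])),1)) for v in e])
print('egg',onz("wrist",(260,186.5),71,T).round(1))
print('spoon',[onz("wrist",p,z,T).round(1) for p,z in [((24,178),4),((38,263),5),((27,213),13)]])
Y=np.radians(-86.2)
print(rel((500,330,165),Y))
E
```

```text
plate [458.8  15.   15. ]
[(179, np.float64(-86.3)), (179, np.float64(-176.6)), (178, np.float64(93.6)), (179, np.float64(3.7))]
egg [460.8  13.9  71. ]
spoon [array([435.1, 312.4,   4. ]), array([314.1, 312.3,   5. ]), array([391.3, 308.2,  13. ])]
(array([  -9.3, -310.1,  -59.9]), array([-0.1, -0.1, -0.2]))
```

drive_tool(rows=[0,-40,-5,0,0,0,100,0,-90,-12,0,0,0,100,0,-145,-19,0,0,0,100,0,-200,-26,0,0,0,100,10,-250,-33,0,0,0,100,25,-295,-39,0,0,0,100,36,-321,-43,0,0,0,100,36,-321,-43,0,0,0,100,36,-321,-43,0,0,0,100])

```text
clock: 13.18
eef_pos: [482.2, 338.4, 119.0]
tcp_rot: [1.874, 1.566, -1.203]
contact_force: [-1.1, 0.1, -1.1]
opening: 0.999
```

```bash
python3 - <<'E'
from h import *
T=snap("wrist","w10",None,1.5)
print(TW()[:3,3])
E
```

```text
[482.48541535 338.38349017 119.49433697]
```

View pics/w10.png

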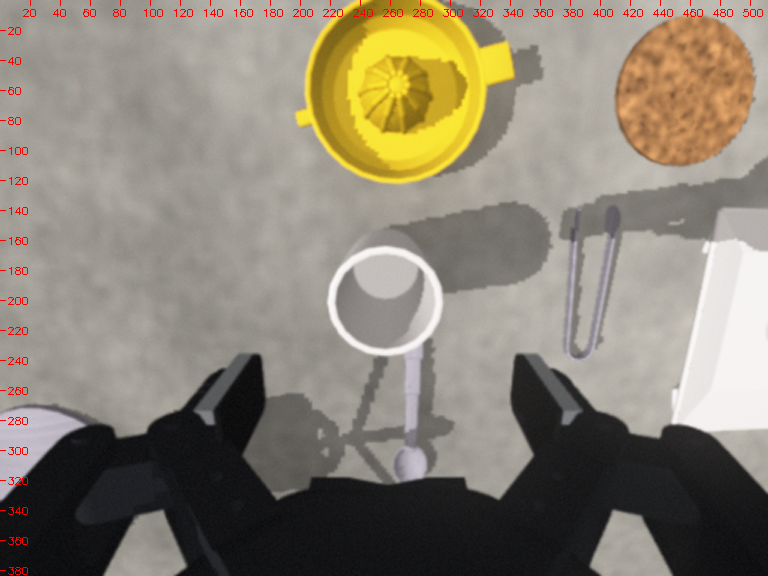

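```bash
python3 - <<'E'
from h import *
T=np.load("pics/w10_T.npy")
t=onz("wrist",(256.7,200.5),88,T);print('tumbler',t.round(1))
E=np.array([onz("wrist",p,6,T) for p in [(410,64),(503,56),(451,110),(472,9.5)]]);print('coaster',E.round(1).tolist(),((E[0]+E[1])/2).round(1),((E[2]+E[3])/2).round(1))
print('spoon',[onz("wrist",p,z,T).round(1) for p,z in [((276,231),5),((275,265),13),((274,309),5)]])
print('tongs',[onz("wrist",p,4,T).round(1) for p in [(387,238)]])
Y=np.radians(-86.2)
print(rel((t[0],t[1],3),Y))
E
```

```text
tumbler [484.4 339.   88. ]
coaster [[608.5, 195.1, 6.0], [626.4, 98.1, 6.0], [568.5, 142.5, 6.0], [664.6, 141.2, 6.0]] [617.5 146.6   6. ] [616.6 141.9   6. ]
spoon [array([422.3, 313.1,   5. ]), array([383.3, 311.5,  13. ]), array([316. , 306.7,   5. ])]
tongs [array([420.6, 182.7,   4. ])]
(array([116.5,  -0.9,  -1.7]), array([-0.1, -0.1, -0.2]))
```

drive_tool(rows=[40,-1,-1.7,0,0,0,100,80,-1,-1.7,0,0,0,100,105,-1,-1.7,0,0,0,100,116,-1,-1.7,0,0,0,100,116,-1,-1.7,0,0,0,50,116,-1,-1.7,0,0,0,50,116,-1,-1.7,0,0,0,50,116,-1,-1.7,0,0,0,50], newtons=35)

```text
clock: 14.22
eef_pos: [485.3, 339.6, 4.7]
tcp_rot: [2.53, 1.566, -0.547]
contact_force: [0.4, -1.4, 7.3]
opening: 0.685
```

```bash
python3 - <<'E'
from h import *
T=snap("wrist","w11",(80,100,440,370),2.2)
Y=np.radians(-86.2)
print(r.sense()["opening"],TW()[:3,3],rel((617,147,100),Y))
E
```

```text
0.6805525025705114 [485.26421302 339.55736393   4.6718877 ] (array([ -94.3,  200.9, -119.4]), array([-0.1, -0.2, -0.2]))
```

View pics/w11.png

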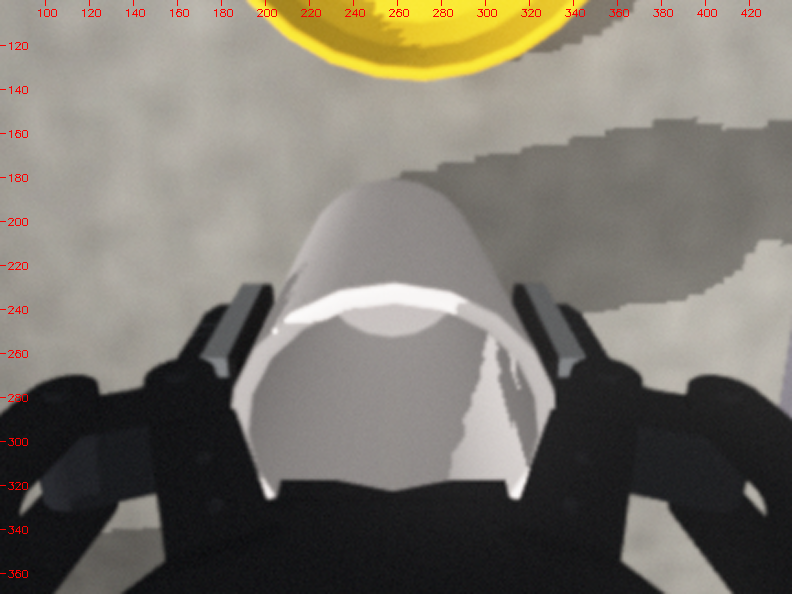

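drive_tool(rows=[-15,0,0,0,0,0,50,-50,0,0,0,0,0,50,-85,5,-3,0,0,0,50,-94,35,-20,0,0,0,50,-94,75,-45,0,0,0,50,-94,120,-71,0,0,0,50,-94,160,-95,0,0,0,50,-94,187,-111,0,0,0,50,-94,201,-119,0,0,0,50,-94,201,-119,0,0,0,50])

```text
clock: 15.52
eef_pos: [616.7, 146.6, 100.1]
tcp_rot: [2.572, 1.566, -0.506]
contact_force: [0.1, 0.3, -1.9]
opening: 0.685
```

```bash
python3 - <<'E'
from h import *
T=snap("wrist","w12",None,1.5)
Y=np.radians(-86.2)
print(r.sense()["opening"],TW()[:3,3],rel((617,147,12),Y))
E
```

```text
0.680628433266004 [616.14759736 147.32163756  99.86235447] (array([87.9,  0.2, -0.5]), array([-0.1, -0.2, -0.1]))
```

View pics/w12.png

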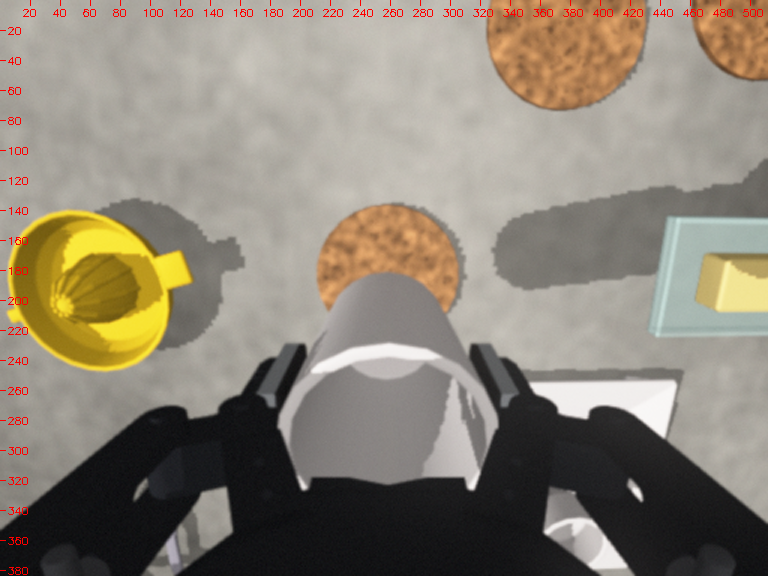

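```bash
python3 - <<'E'
from h import *
T=np.load("pics/w12_T.npy")
E=np.array([onz("wrist",p,6,T) for p in [(211.5,182),(306.5,182),(259,136)]]);print(E.round(1));print((E[0]+E[1])/2,E[2]-[48,0,0])
E
```

```text
[[615.3 192.7   6. ]
 [621.3  97.2   6. ]
 [663.9 147.9   6. ]]
[618.33036417 144.9579465    6.        ] [615.93673453 147.90372778   6.        ]
```

drive_tool(rows=[30,0.5,-0.5,0,0,0,50,60,0.5,-0.5,0,0,0,50,78,0.5,-0.5,0,0,0,50,84,0.5,-0.5,0,0,0,50,87,0.5,-0.5,0,0,0,50,89,0.5,-0.5,0,0,0,50,89,0.5,-0.5,0,0,0,50])

```text
clock: 16.45
eef_pos: [617.4, 146.7, 11.4]
tcp_rot: [2.655, 1.566, -0.423]
contact_force: [-0.5, -0.4, -1.7]
opening: 0.679
```

drive_tool(rows=[1,0,0,0,0,0,50,2,0,0,0,0,0,50])

```text
clock: 16.7
eef_pos: [618.3, 146.9, 10.7]
tcp_rot: [2.819, 1.564, -0.258]
contact_force: [-3.9, -0.0, 13.9]
opening: 0.678
```

drive_tool(rows=[0,0,0,0,0,0,80,0,0,0,0,0,0,100,0,0,0,0,0,0,100,-25,0,0,0,0,0,100,-65,0,0,0,0,0,100,-115,0,0,0,0,0,100,-130,0,0,0,0,0,100,-130,0,0,0,0,0,100])

```text
clock: 17.7
eef_pos: [618.0, 147.2, 141.4]
tcp_rot: [2.929, 1.563, -0.148]
contact_force: [-0.2, 0.1, -0.5]
opening: 1.002
```

```bash
python3 - <<'E'
from h import *
T=snap("wrist","w13",None,1.5)
print(TW()[:3,3])
E
```

```text
[617.11052556 146.99147106 139.98844668]
```

View pics/w13.png

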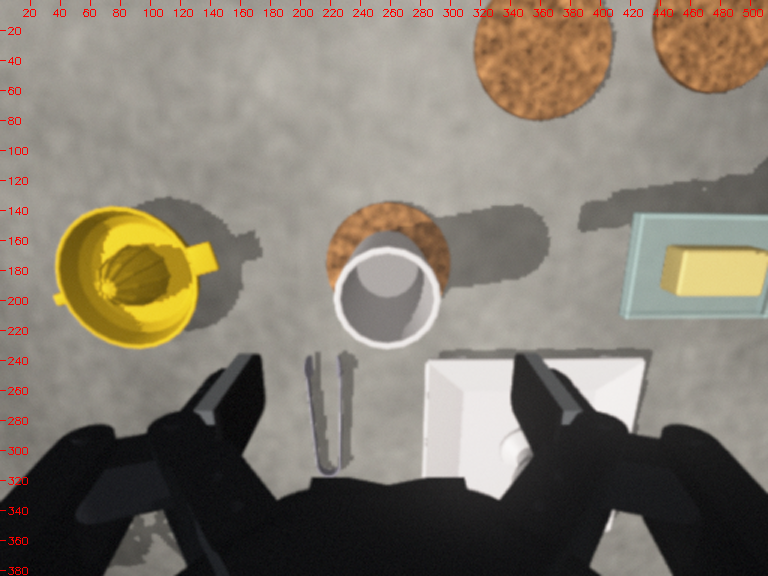

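```bash
python3 - <<'E'
from h import *
T=np.load("pics/w13_T.npy")
print('tumbler',onz("wrist",(258,198.3),94,T).round(1))
E=np.array([onz("wrist",p,6,T) for p in [(217.5,178),(300.5,178),(259,135)]]);print(E.round(1));print((E[0]+E[1])/2,E[2]-[48,0,0])
print('dish edge',onz("wrist",(423.5,142.5),13,T),onz("wrist",(415,212.5),13,T))
print(rel((365,311,110),np.radians(-86.6)))
E
```

```text
tumbler [617.2 146.6  94. ]
[[611.5 193.    6. ]
 [617.5  97.3   6. ]
 [663.3 148.3   6. ]]
[614.51204723 145.16027533   6.        ] [615.32681401 148.32718096   6.        ]
dish edge [668.49574171 -34.95462104  13.        ] [586.0996443 -42.7657528  13.       ]
(array([  28.3, -179.8,  241.3]), array([ 0.3, -0.3, -0.1]))
```

drive_tool(rows=[0,-25,35,0,0,0,60,0,-60,80,0,0,0,50,5,-95,127,0,0,0,50,10,-130,174,0,0,0,50,20,-160,215,0,0,0,50,28,-175,235,0,0,0,50,28,-180,241,0.3,0,0,50,28,-180,241,0.3,-0.3,0,50,28,-180,241,0.3,-0.3,0,50])

```text
clock: 18.88
eef_pos: [366.3, 310.9, 110.3]
tcp_rot: [1.802, 1.569, -1.282]
contact_force: [0.0, -0.2, 0.6]
opening: 0.501
```

```bash
python3 - <<'E'
from h import *
T=snap("wrist","w14",None,1.5)
print(TW()[:3,3])
E
```

```text
[366.2767029  310.81365539 110.31910114]
```

View pics/w14.png

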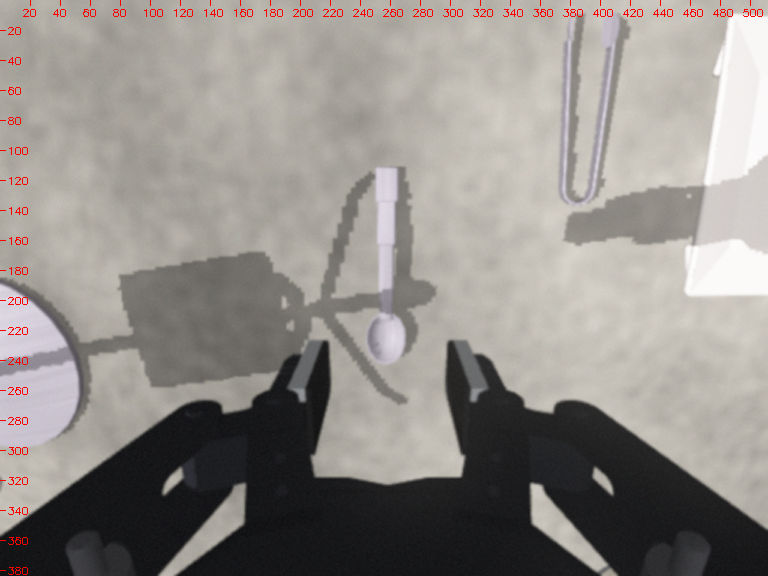

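```bash
python3 - <<'E'
from h import *
T=np.load("pics/w14_T.npy")
a=onz("wrist",(257.5,112),4,T);b=onz("wrist",(257.7,242),6,T);m1=onz("wrist",(257.5,135),14,T);m2=onz("wrist",(257.5,163),14,T)
print(a.round(1),b.round(1),np.linalg.norm(a-b),m1.round(1),m2.round(1)); d=b-a
ang=np.degrees(np.arctan2(d[1],d[0]));print(ang)
m=(m1+m2)/2; print(m, (a+b)/2)
print(rel((*((a+b)/2)[:2],-33),np.radians(ang+90)))
E
```

```text
[435.4 314.7   4. ] [296.1 306.5   6. ] 139.59118611139607 [413.8 313.4  14. ] [386.3 311.9  14. ]
-176.64425432245295
[400.09311649 312.65338265  14.        ] [365.71983064 310.5862996    5.        ]
(array([ 1.433e+02, -1.000e-01,  7.000e-01]), array([-0.1, -0. , -0.1]))
```

drive_tool(rows=[40,0,0,0,0,0,45,85,0,0,0,0,0,40,120,0,0,0,0,0,40,135,0,0,0,0,0,40,142,0,0,0,0,0,40,143,0,0,0,0,0,40,143,0,0,0,0,0,0,143,0,0,0,0,0,0,143,0,0,0,0,0,0,143,0,0,0,0,0,0], newtons=40)

```text
clock: 20.18
eef_pos: [367.1, 311.2, -31.8]
tcp_rot: [2.739, 1.568, -0.345]
contact_force: [-0.7, -0.0, 7.6]
opening: 0.099
```

drive_tool(rows=[-10,0,0,0,0,0,0,-50,0,0,0,0,0,0,-100,0,0,0,0,0,0,-140,0,0,0,0,0,0,-140,0,0,0,0,0,0])

```text
clock: 20.8
eef_pos: [368.5, 312.8, 111.7]
tcp_rot: [-2.75, 1.563, 0.449]
contact_force: [0.1, 0.4, 0.6]
opening: 0.101
```

```bash
python3 - <<'E'
from h import *
T=snap("wrist","w15",(100,100,420,340),2.4)
print(TW()[:3,3],r.sense()["qpos"].round(2))
E
```

```text
[367.49340298 311.9335987  109.88835553] [ 0.7   0.24  2.02 -0.    0.88  2.22]
```

View pics/w15.png

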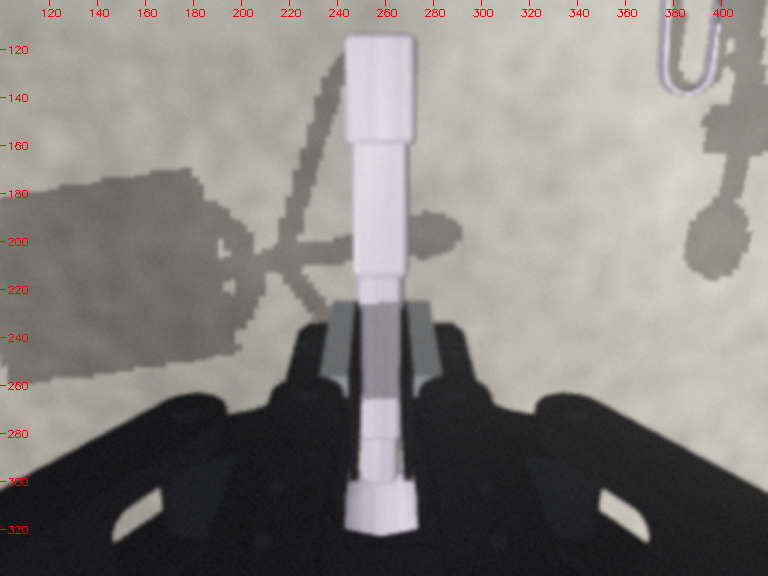

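drive_tool(rows=[0,10,-2,-6,0,0,0,0,33,-6,-16,0,0,0,0,58,-10,-26,0,0,0,0,83,-15,-36,0,0,0,0,108,-19,-46,0,0,0,0,133,-23,-56,0,0,0,0,158,-28,-66,0,0,0,0,183,-32,-76,0,0,0,0,208,-37,-86,0,0,0,0,233,-41,-96,0,0,0])

```text
clock: 22.1
eef_pos: [420.9, 80.6, 108.7]
tcp_rot: [1.792, 1.568, 0.39]
contact_force: [0.6, -0.4, -0.7]
opening: 0.098
```

```bash
python3 - <<'E'
from h import *
T=TW();s=r.sense()
print(T[:3,3],s["qpos"].round(2),s["opening"],rel((466.5,-108,110),np.radians(93.8)))
E
```

```text
[420.88035633  80.63434075 108.65691015] [0.19 0.16 2.12 0.   0.86 0.02] 0.09823570657853303 (array([ -1.4,  13.4, 193.6]), array([-84.2,   0.1,  -0.1]))
```

drive_tool(rows=[0,1,20,-8,0,0,0,0,3,45,-18,0,0,0,0,5,70,-28,0,0,0,0,7,95,-38,0,0,0,0,9,120,-48,0,0,0,0,11,145,-58,0,0,0,0,12,168,-68,0,0,0,0,13,185,-77,0,0,0,0,13.4,193.6,-84.2,0,0,0,0,13.4,193.6,-84.2,0,0,0])

```text
clock: 23.35
eef_pos: [465.6, -108.2, 107.4]
tcp_rot: [1.286, 1.569, 1.351]
contact_force: [-0.1, -0.1, -0.7]
opening: 0.098
```

```bash
python3 - <<'E'
from h import *
T=snap("wrist","w16",None,1.5)
print(TW()[:3,3],rel((466.5,-108,-28),np.radians(93.8)))
E
```

```text
[ 465.56380416 -107.80064576  107.57253947] (array([135.6,  -0.5,   0.8]), array([-0.2,  0. , -0.1]))
```

View pics/w16.png

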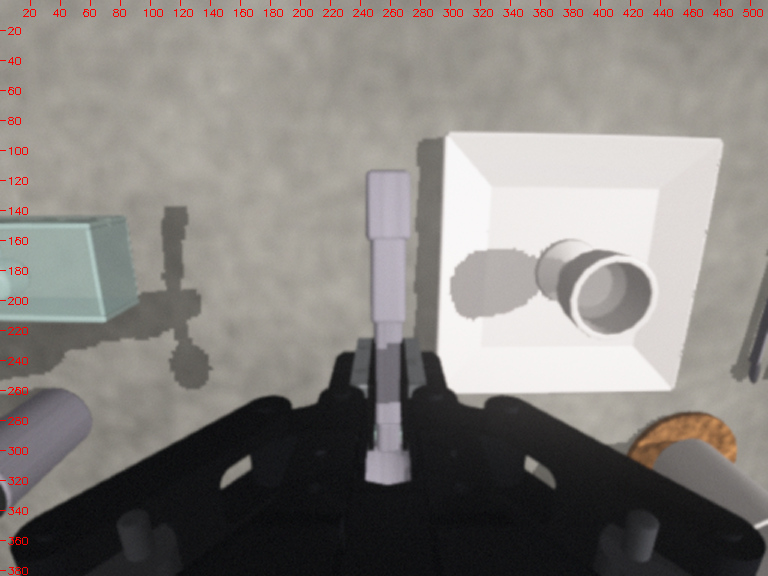

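drive_tool(rows=[40,-0.5,0.8,0,0,0,0,85,-0.5,0.8,0,0,0,0,118,-0.5,0.8,0,0,0,0,131,-0.5,0.8,0,0,0,0,136,-0.5,0.8,0,0,0,0,138,-0.5,0.8,0,0,0,0,138,-0.5,0.8,0,0,0,0])

```text
clock: 24.28
eef_pos: [467.2, -108.2, -29.6]
tcp_rot: [0.525, 1.569, 0.589]
contact_force: [0.1, 0.4, -0.1]
opening: 0.096
```

drive_tool(rows=[1.5,0,0,0,0,0,0,2,0,0,0,0,0,0,2,0,0,0,0,0,0])

```text
clock: 24.65
eef_pos: [467.2, -108.2, -31.5]
tcp_rot: [0.445, 1.568, 0.508]
contact_force: [0.6, -0.7, 0.7]
opening: 0.096
```

drive_tool(rows=[0.5,0,0,0,0,0,14,0.5,0,0,0,0,0,20,0.5,0,0,0,0,0,30,0.5,0,0,0,0,0,30,-15,0,0,0,0,0,30,-50,0,0,0,0,0,30,-100,0,0,0,0,0,30,-150,0,0,0,0,0,60,-180,0,0,0,0,0,100,-180,0,0,0,0,0,100])

```text
clock: 25.9
eef_pos: [468.6, -108.8, 151.8]
tcp_rot: [-0.085, 1.563, -0.021]
contact_force: [0.3, -0.2, 0.4]
opening: 0.921
```

```bash
python3 - <<'E'
from h import *
T=snap("wrist","w17",None,1.5)
print(TW()[:3,3],r.sense()["qpos"].round(2))
E
```

```text
[ 467.47191868 -108.55423509  150.0801267 ] [-0.23  0.18  1.98  0.    0.98 -1.87]
```

View pics/w17.png

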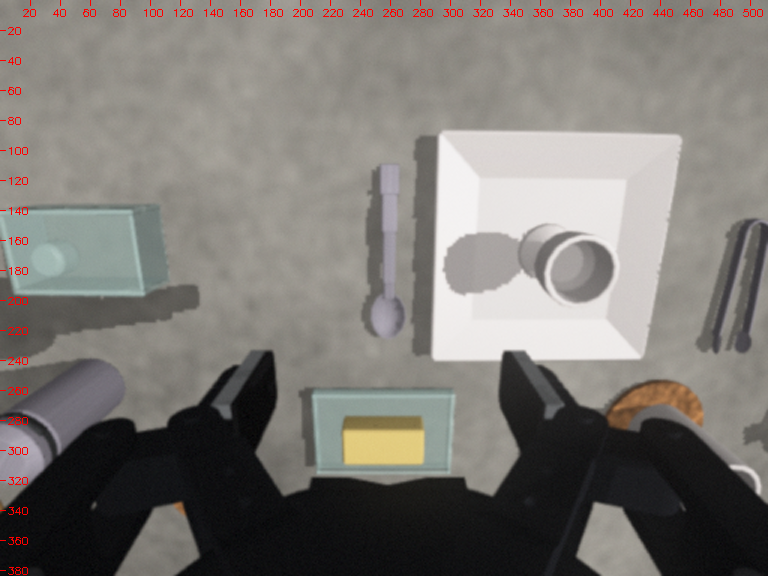

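```bash
python3 - <<'E'
from h import *
T=np.load("pics/w17_T.npy")
def q(l,P,z):
    X=np.array([onz("wrist",p,z,T) for p in P]);print(l,X.mean(0).round(1));e=[X[(i+1)%4]-X[i] for i in range(4)];print([(round(np.linalg.norm(v)),round(np.degrees(np.arctan2(v[1],v[0])),1)) for v in e]); return X.mean(0)
q('dish',[(208.5,260),(302.7,260),(300,315.5),(211,315.5)],13)
c=q('plate',[(293.5,87.5),(454,90),(428.5,239.5),(288,239.5)],15)
a=onz("wrist",(260,110),4,T);b=onz("wrist",(258,225.5),6,T);d=b-a;m=(a+b)/2
print('spoon',m.round(1),np.linalg.norm(d),np.degrees(np.arctan2(d[1],d[0])))
Y=np.radians(3.8);print('in plate',Rn.from_euler('z',-Y).apply(m-c))
Y=np.radians(3.8)
for t in [(602,-362,150),(474.3,-339.5,110)]:
  for y in (93.8,3.8,-86.2): print(t,y,rel(t,np.radians(y)))
E
```

```text
dish [ 630. -103.   13.]
[(121, np.float64(93.7)), (87, np.float64(4.1)), (123, np.float64(-86.3)), (88, np.float64(-177.4))]
plate [459.2  16.5  15. ]
[(177, np.float64(93.8)), (180, np.float64(4.1)), (179, np.float64(-86.8)), (178, np.float64(-176.6))]
spoon [ 471.2 -108.6    5. ] 139.8802554717357 2.6844429818993754
in plate [   3.64440267 -125.5984634   -10.        ]
(602, -362, 150) 93.8 (array([   0.6, -261.4,  118.2]), array([-0.2,  0.3, -0. ]))
(602, -362, 150) 3.8 (array([   0.6, -261.4,  118.2]), array([89.8,  0.2, -0.2]))
(602, -362, 150) -86.2 (array([   0.6, -261.4,  118.2]), array([179.8,  -0. ,  -0.5]))
(474.3, -339.5, 110) 93.8 (array([  40. , -230.9,   -8. ]), array([-0.2,  0.3, -0. ]))
(474.3, -339.5, 110) 3.8 (array([  40. , -230.9,   -8. ]), array([89.8,  0.2, -0.2]))
(474.3, -339.5, 110) -86.2 (array([  40. , -230.9,   -8. ]), array([179.8,  -0. ,  -0.5]))
```

drive_tool(rows=[0,-25,-1,0,0,0,80,5,-65,-2,0,0,0,60,10,-110,-4,0,0,0,60,20,-155,-5,0,0,0,60,30,-195,-7,0,0,0,60,40,-222,-8,0,0,0,60,40,-231,-8,0,0,0,60,40,-231,-8,0,0.3,0,60,40,-231,-8,0,0.3,0,60])

```text
clock: 27.08
eef_pos: [474.4, -338.6, 110.1]
tcp_rot: [2.204, 1.57, 2.268]
contact_force: [-1.0, -0.7, 0.1]
opening: 0.6
```

```bash
python3 - <<'E'
from h import *
T=snap("wrist","w18",None,1.5)
print(TW()[:3,3])
E
```

```text
[ 474.45539124 -338.56833753  110.22581834]
```

View pics/w18.png

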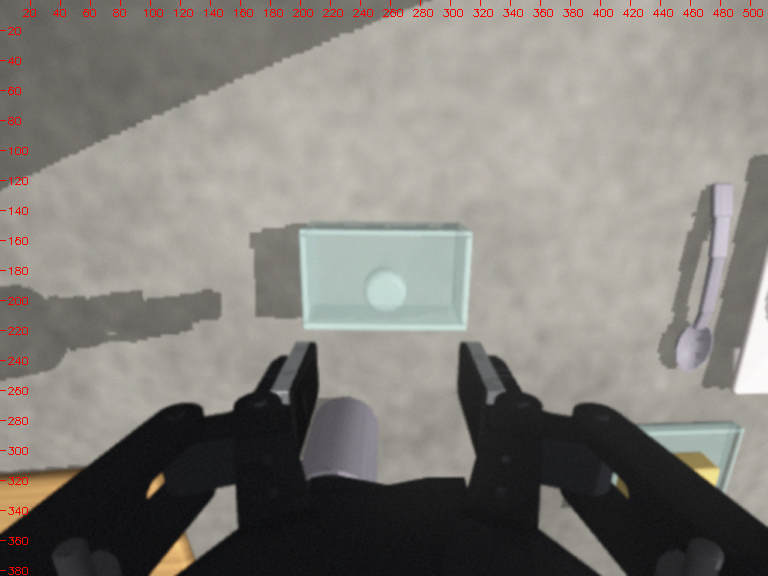

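```bash
python3 - <<'E'
from h import *
T=np.load("pics/w18_T.npy")
zoom("w18",(185,135,335,235),5.2,"w18z")
k=onz("wrist",(257,193.5),65,T);print('knob',k.round(1))
X=np.array([onz("wrist",p,42,T) for p in [(200,154),(313.5,154),(311,219),(202.5,219)]]);print(X.mean(0).round(1));e=[X[(i+1)%4]-X[i] for i in range(4)];print([(round(np.linalg.norm(v)),round(np.degrees(np.arctan2(v[1],v[0])),1)) for v in e])
E
```

```text
knob [ 473.  -340.3   65. ]
[ 474.3 -340.6   42. ]
[(101, np.float64(93.6)), (62, np.float64(4.6)), (103, np.float64(-86.4)), (62, np.float64(-177.4))]
```

View pics/w18z.png

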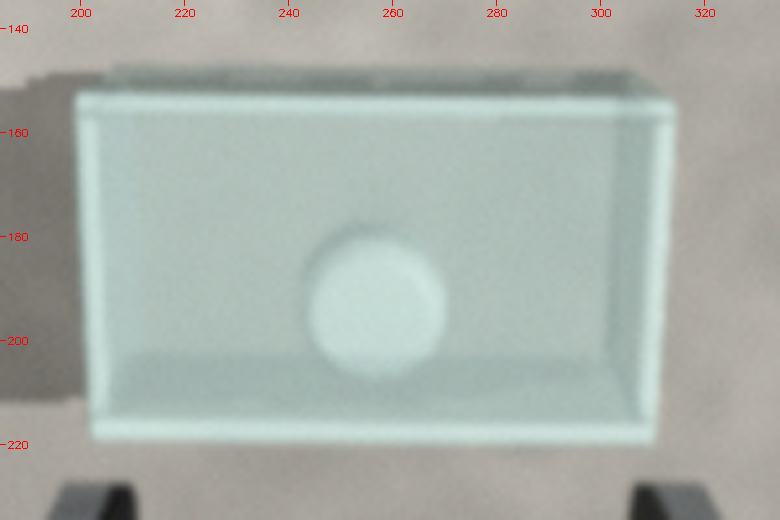

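drive_tool(rows=[40,-1.8,-0.8,0,0,0,60,75,-1.8,-0.8,0,0,0,60,94,-1.8,-0.8,0,0,0,60,100,-1.8,-0.8,0,0,0,60,101,-1.8,-0.8,0,0,0,60,101,-1.8,-0.8,0,0,0,60,101,-1.8,-0.8,0,0,0,45])

```text
clock: 28.0
eef_pos: [474.3, -340.8, 10.1]
tcp_rot: [-0.523, 1.57, -0.459]
contact_force: [-0.3, 0.0, 0.3]
opening: 0.447
```

```bash
python3 - <<'E'
from h import *
print(TW()[:3,3])
T=snap("wrist","w19",(150,120,360,320),3)
E
```

```text
[ 474.27620541 -340.79238183   10.11166746]
```

View pics/w19.png

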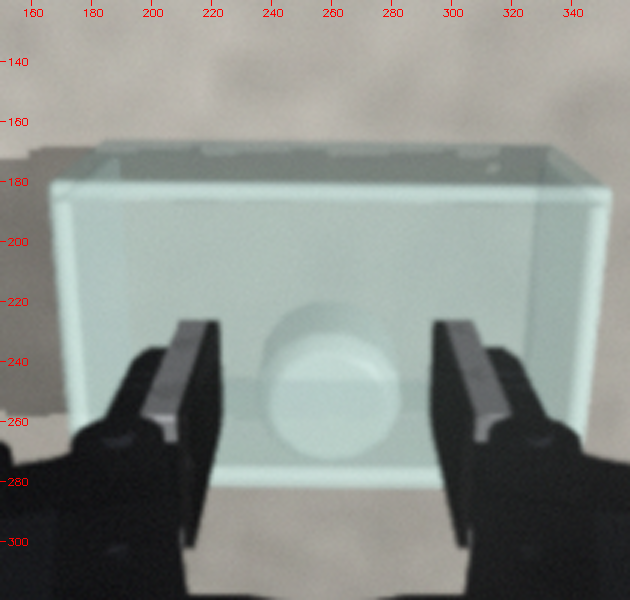

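drive_tool(rows=[0,0,0,0,0,0,20,0,0,0,0,0,0,20,0,0,0,0,0,0,15,0,0,0,0,0,0,15,-6,0,0,0,0,0,15,-25,0,0,0,0,0,15,-60,0,0,0,0,0,15,-90,0,0,0,0,0,15,-100,0,0,0,0,0,15,-100,0,0,0,0,0,15], newtons=50)

```text
clock: 29.3
eef_pos: [474.4, -340.9, 110.7]
tcp_rot: [-0.611, 1.569, -0.547]
contact_force: [-0.5, 0.2, -2.3]
opening: 0.269
```

```bash
python3 - <<'E'
from h import *
print(TW()[:3,3],r.sense()["opening"],rel((631.2,-102.5,110),np.radians(93.8)))
T=snap("wrist","w20",(110,100,410,340),2.6)
E
```

```text
[ 474.35587567 -340.87261405  110.65495891] 0.26928745898752876 (array([  0.7, 227.8, 171.8]), array([-0.1,  0.1,  0.1]))
```

View pics/w20.png

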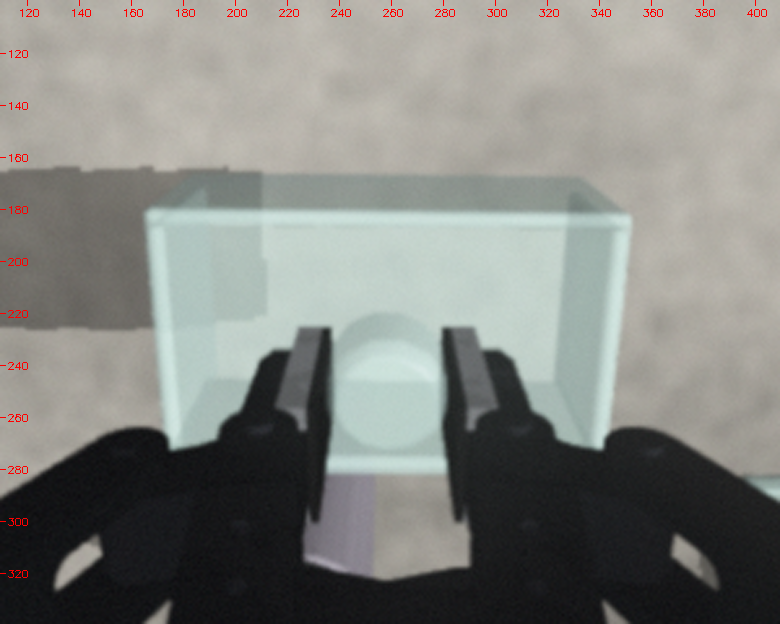

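drive_tool(rows=[0,15,11,0,0,0,15,0,45,34,0,0,0,15,0,80,60,0,0,0,15,0,118,89,0,0,0,15,0,155,117,0,0,0,15,0,190,143,0,0,0,15,0,214,161,0,0,0,15,0,225,170,0,0,0,15,0.7,227.8,171.8,0,0,0,15,0.7,227.8,171.8,0,0,0,15])

```text
clock: 30.6
eef_pos: [629.9, -102.5, 108.5]
tcp_rot: [-2.806, 1.57, -2.742]
contact_force: [-0.1, -1.0, -2.1]
opening: 0.269
```

```bash
python3 - <<'E'
from h import *
print(TW()[:3,3],r.sense()["opening"])
T=snap("wrist","w21",(110,100,410,340),2.6)
snap("scene","c21",(150,110,310,240),5);snap("side","d21",(200,90,340,220),5)
E
```

```text
[ 629.91303085 -102.53227035  108.51900781] 0.2694393846553451
```

View pics/w21.png

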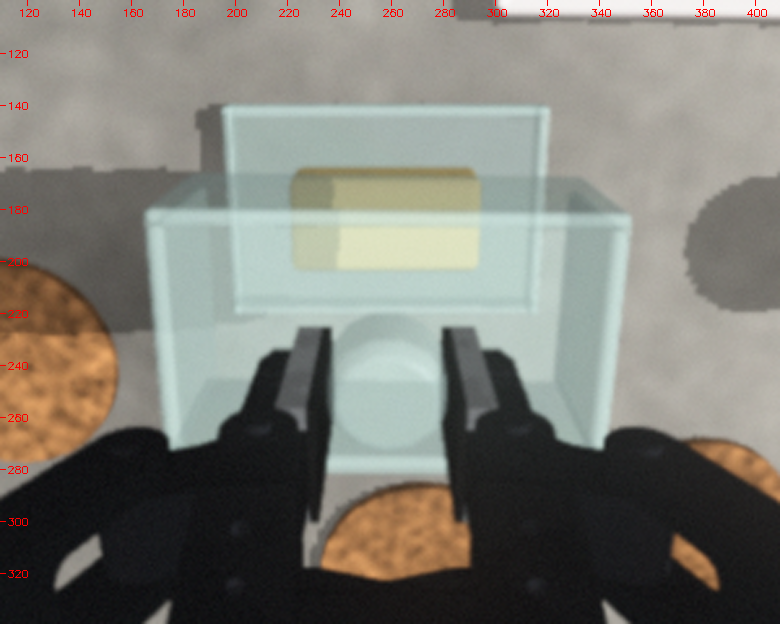

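View pics/c21.png

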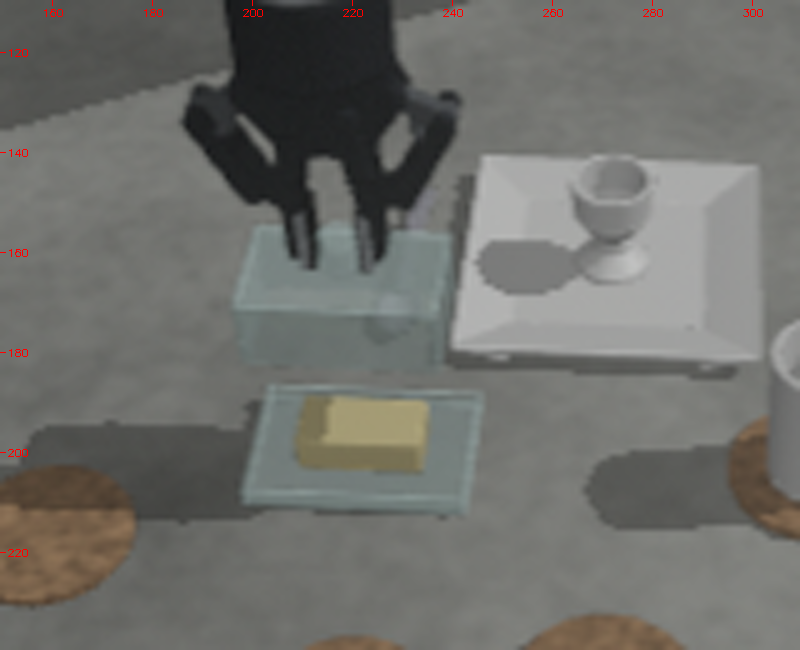

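View pics/d21.png

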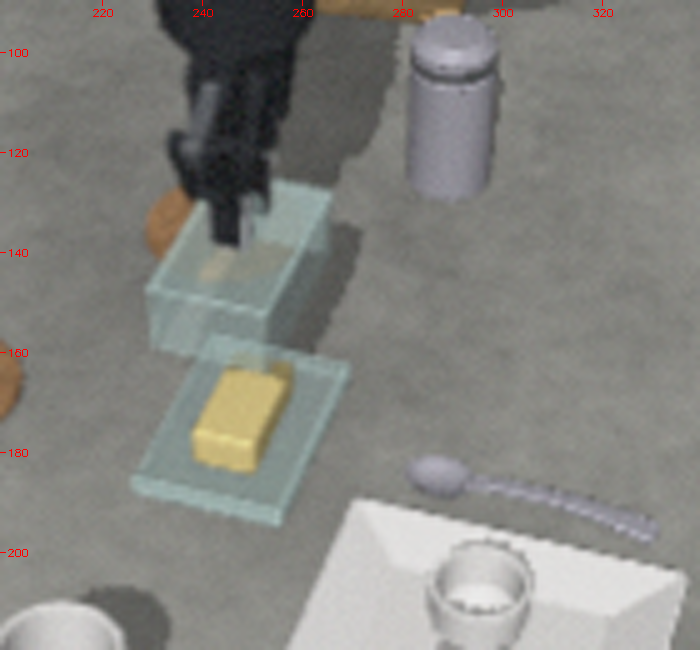

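```bash
python3 - <<'E'
from h import *
T=np.load("pics/w21_T.npy")
def q(l,P,z):
    X=np.array([onz("wrist",p,z,T) for p in P]);print(l,X.mean(0).round(1));e=[X[(i+1)%4]-X[i] for i in range(4)];print([(round(np.linalg.norm(v)),round(np.degrees(np.arctan2(v[1],v[0])),1)) for v in e]); return X.mean(0)
d=q('dish',[(195.5,140.8),(321,140.8),(316.2,219.2),(200,219.4)],13)
c=q('cover',[(166.5,181.5),(352.3,182.7),(340.8,281.5),(176.2,281.5)],140.4)
print(d-c)
print('butter',q('b',[(222.5,167),(292,167),(294,203.5),(222.5,203.5)],30))
E
```

```text
dish [ 631.2 -103.2   13. ]
[(122, np.float64(93.7)), (82, np.float64(3.6)), (123, np.float64(-86.2)), (82, np.float64(-176.5))]
cover [ 630.1 -102.8  140.4]
[(102, np.float64(93.3)), (63, np.float64(2.8)), (101, np.float64(-86.3)), (63, np.float64(-176.4))]
[   1.05985627   -0.44321262 -127.4       ]
b [ 630.8 -103.6   30. ]
[(65, np.float64(93.7)), (36, np.float64(8.6)), (70, np.float64(-86.3)), (36, np.float64(-178.4))]
butter [ 630.76308999 -103.62188623   30.        ]
```

drive_tool(rows=[20,-0.5,1.2,0,0,0,15,45,-0.5,1.2,0,0,0,15,65,-0.5,1.2,0,0,0,15,78,-0.5,1.2,0,0,0,15,84,-0.5,1.2,0,0,0,15,88,-0.5,1.2,0,0,0,15,90,-0.5,1.2,0,0,0,15,90,-0.5,1.2,0,0,0,15])

```text
clock: 31.75
eef_pos: [631.6, -103.5, 19.3]
tcp_rot: [-0.485, 1.57, -0.422]
contact_force: [0.4, 0.1, -1.1]
opening: 0.268
```

```bash
python3 - <<'E'
from h import *
print(TW()[:3,3],r.sense()["opening"],r.sense()["contact_force"])
T=snap("wrist","w22",(110,100,410,340),2.6)
E
```

```text
[ 631.63716967 -103.494227     19.34223955] 0.2677758970843569 [ 0.36261297  0.09123763 -1.14955907]
```

View pics/w22.png

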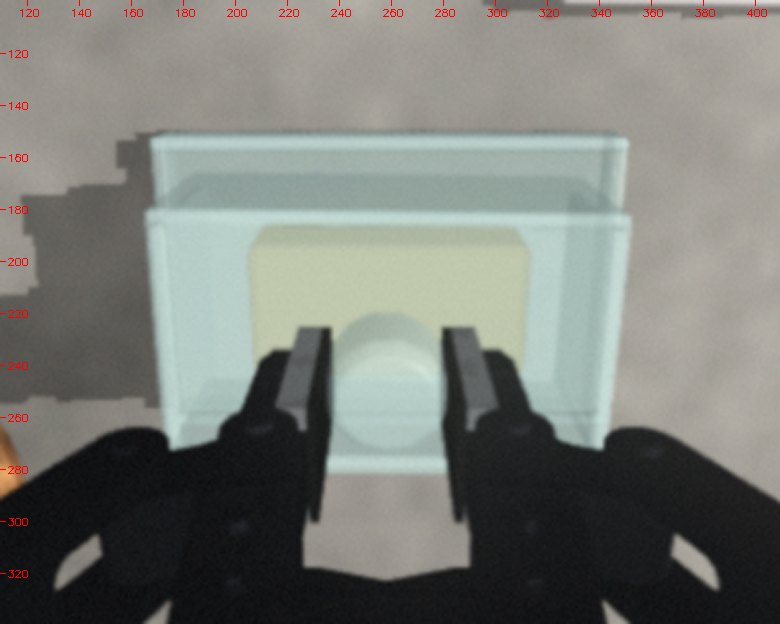

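drive_tool(rows=[1.5,0,0,0,0,0,15,2.5,0,0,0,0,0,15,3,0,0,0,0,0,15,3,0,0,0,0,0,15])

```text
clock: 32.3
eef_pos: [631.6, -103.5, 16.5]
tcp_rot: [-0.493, 1.57, -0.429]
contact_force: [-0.9, -1.3, 0.0]
opening: 0.269
```

drive_tool(rows=[0.5,0,0,0,0,0,30,0.5,0,0,0,0,0,40,0.5,0,0,0,0,0,50,0,0,0,0,0,0,60,-15,0,0,0,0,0,60,-50,0,0,0,0,0,60,-90,0,0,0,0,0,60,-110,0,0,0,0,0,100,-110,0,0,0,0,0,100])

```text
clock: 33.42
eef_pos: [632.6, -103.6, 128.3]
tcp_rot: [-0.289, 1.567, -0.226]
contact_force: [-0.1, -0.2, -0.4]
opening: 0.988
```

```bash
python3 - <<'E'
from h import *
print(TW()[:3,3],rel((602,-362,150),np.radians(93.8)),r.sense()["qpos"].round(2))
T=snap("wrist","w23",(130,100,390,340),3)
E
```

```text
[ 632.63265389 -103.62129085  128.31637595] (array([ -21.6, -256. ,  -46.8]), array([-0.2,  0.2,  0.1])) [-0.16  0.44  1.66 -0.    1.04 -1.8 ]
```

View pics/w23.png

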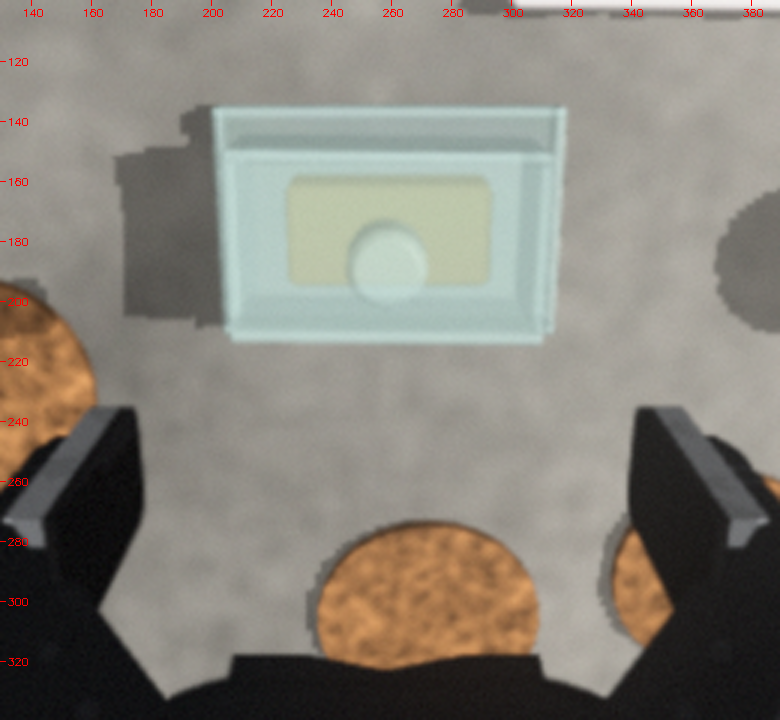

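```bash
python3 - <<'E'
from h import *
T=np.load("pics/w23_T.npy")
def q(l,P,z):
    X=np.array([onz("wrist",p,z,T) for p in P]);print(l,X.mean(0).round(1));e=[X[(i+1)%4]-X[i] for i in range(4)];print([(round(np.linalg.norm(v)),round(np.degrees(np.arctan2(v[1],v[0])),1)) for v in e]); return X.mean(0)
d=q('dish',[(201.3,136),(318.7,136),(314,211),(204.7,211)],13)
c=q('cover',[(205.3,150.3),(314.3,150.7),(311.7,213.3),(207.3,213.3)],48)
print('knob',onz("wrist",(259.3,189),71,T))
E
```

```text
dish [ 632.  -102.9   13. ]
[(122, np.float64(93.6)), (83, np.float64(3.4)), (123, np.float64(-86.4)), (83, np.float64(-177.0))]
cover [ 631.6 -103.1   48. ]
[(101, np.float64(93.4)), (62, np.float64(4.4)), (103, np.float64(-86.4)), (63, np.float64(-177.6))]
knob [ 631.00065882 -103.52889637   71.        ]
```

drive_tool(rows=[-20,-20,-4,0,0,0,100,-30,-55,-10,0,0,0,100,-30,-100,-18,0,0,0,100,-30,-145,-26,0,0,0,100,-30,-190,-35,0,0,0,100,-30,-230,-42,0,0,0,100,-30,-250,-46,0,0,0,100,-30,-256,-47,0,0,0,100,-30,-256,-47,0,0,0,100])

```text
clock: 34.6
eef_pos: [600.6, -361.4, 156.5]
tcp_rot: [0.059, 1.57, 0.122]
contact_force: [0.3, -0.2, -0.5]
opening: 1.0
```

```bash
python3 - <<'E'
from h import *
print(TW()[:3,3])
T=snap("wrist","w24",None,1.5)
E
```

```text
[ 600.63837086 -361.36498921  156.51114093]
```

View pics/w24.png

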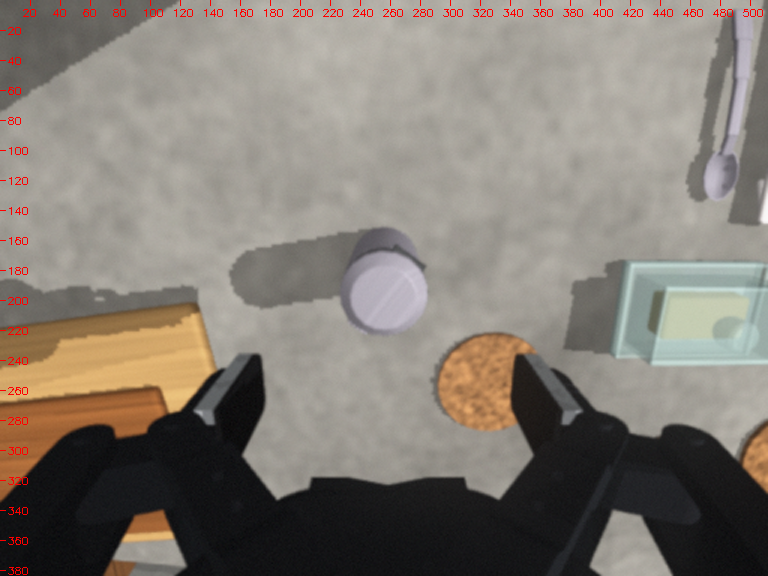

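```bash
python3 - <<'E'
from h import *
T=np.load("pics/w24_T.npy")
c=onz("wrist",(256.5,194.5),104,T);print(c)
b=onz("wrist",(256.5,152),0,T);print('far base edge',b, b+[26,0,0])
print(rel((c[0],c[1],32),np.radians(93.8)))
E
```

```text
[ 602.55226903 -363.41752811  104.        ]
far base edge [ 581.3236487  -365.32930236    0.        ] [ 607.3236487  -365.32930236    0.        ]
(array([124.6,  -2.7,   1.4]), array([-0.1,  0.1, -0. ]))
```

drive_tool(rows=[40,-2.5,1.5,0,0,0,100,80,-2.5,2,0,0,0,100,108,-2.5,2,0,0,0,100,120,-2.5,2,0,0,0,100,124.5,-2.5,2,0,0,0,100,124.5,-2.5,2,0,0,0,100])

```text
clock: 35.4
eef_pos: [603.8, -363.2, 33.0]
tcp_rot: [-0.282, 1.568, -0.218]
contact_force: [0.4, 0.6, -0.6]
opening: 1.004
```

drive_tool(rows=[0,0,0,0,0,0,50,0,0,0,0,0,0,45,0,0,0,0,0,0,45,0,0,0,0,0,0,45], newtons=40)

```text
clock: 35.9
eef_pos: [604.5, -363.7, 34.3]
tcp_rot: [-0.408, 1.567, -0.344]
contact_force: [-0.0, 0.3, 5.6]
opening: 0.593
```

```bash
python3 - <<'E'
from h import *
print(TW()[:3,3],r.sense()["opening"],r.sense()["contact_force"])
T=snap("wrist","w25",(110,100,410,340),2.6)
snap("side","s25",(260,60,380,160),6)
E
```

```text
[ 604.51337041 -363.71408587   34.32929956] 0.5929184918196988 [-0.04480921  0.28088495  5.56920073]
```

View pics/w25.png

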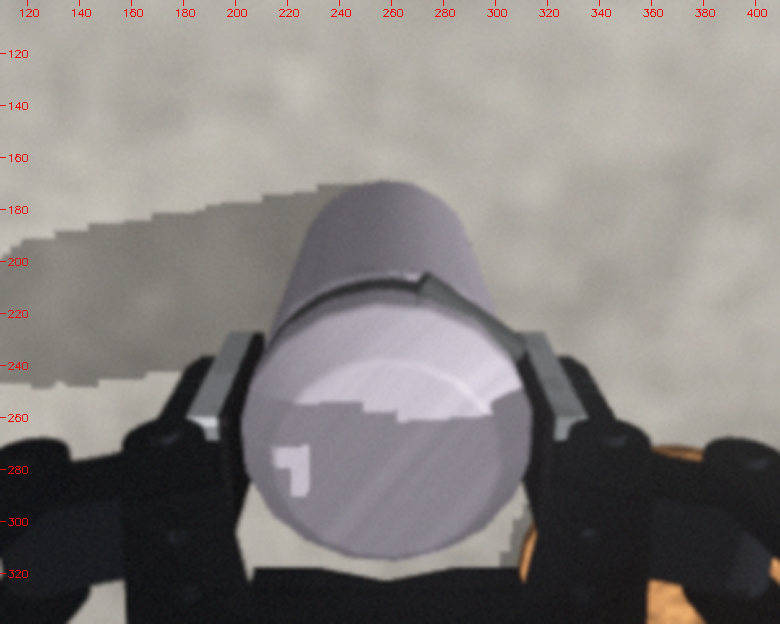

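View pics/s25.png

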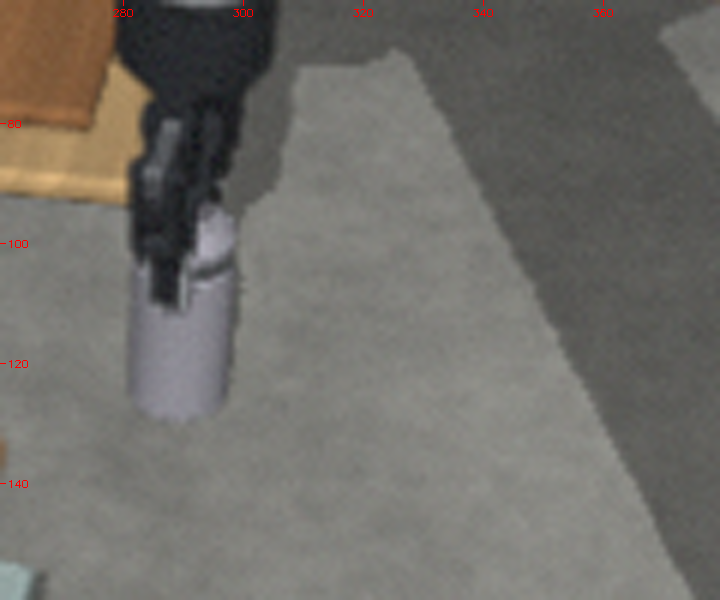

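```bash
python3 - <<'E'
from h import *
print(rel((625,21.8,144),np.radians(93.8)))
E
```

```text
(array([-110.1,  383.3,   45.5]), array([-0.1,  0.2,  0.1]))
```

drive_tool(rows=[-10,0,0,0,0,0,45,-40,0,0,0,0,0,45,-80,0,0,0,0,0,45,-105,0,0,0,0,0,45,-110,0,0,0,0,0,45,-110,0,0,0,0,0,45])

```text
clock: 36.75
eef_pos: [603.8, -363.4, 144.0]
tcp_rot: [-0.386, 1.567, -0.322]
contact_force: [-0.6, 0.4, -2.2]
opening: 0.594
```

```bash
python3 - <<'E'
from h import *
print(TW()[:3,3],rel((625,21.8,144),np.radians(93.8)),r.sense()["opening"],r.sense()["contact_force"])
E
```

```text
[ 603.77559201 -363.41688946  143.97496012] (array([ -0.4, 383.1,  45.8]), array([-0.1,  0.2,  0.1])) 0.594093847539214 [-0.59236042  0.39507303 -2.17237183]
```

drive_tool(rows=[0,20,2,0,0,0,45,0,55,7,0,0,0,45,0,100,12,0,0,0,45,0,150,18,0,0,0,45,0,200,24,0,0,0,45,0,250,30,0,0,0,45,0,300,36,0,0,0,45,0,340,41,0,0,0,45,0,368,44,0,0,0,45,0,380,45.5,0,0,0,45])

```text
clock: 38.0
eef_pos: [623.7, 20.9, 142.4]
tcp_rot: [-0.7, 1.569, -0.634]
contact_force: [0.0, -0.6, -0.9]
opening: 0.591
```

drive_tool(rows=[0,2.5,0,0,0,0,45,0,2.5,0,0,0,0,45,0,2.5,0,0,0,0,45])

```text
clock: 38.38
eef_pos: [623.5, 22.5, 142.4]
tcp_rot: [-0.831, 1.569, -0.767]
contact_force: [-0.4, -0.7, -0.9]
opening: 0.59
```

```bash
python3 - <<'E'
from h import *
print(TW()[:3,3],rel((625,21.8,40),np.radians(93.8)),r.sense()["opening"])
T=snap("wrist","w26",None,1.5)
E
```

```text
[623.4660078   22.4818414  142.35361654] (array([102.4,  -0.6,   1.4]), array([-0.1,  0.1,  0.1])) 0.590291166218237
```

View pics/w26.png

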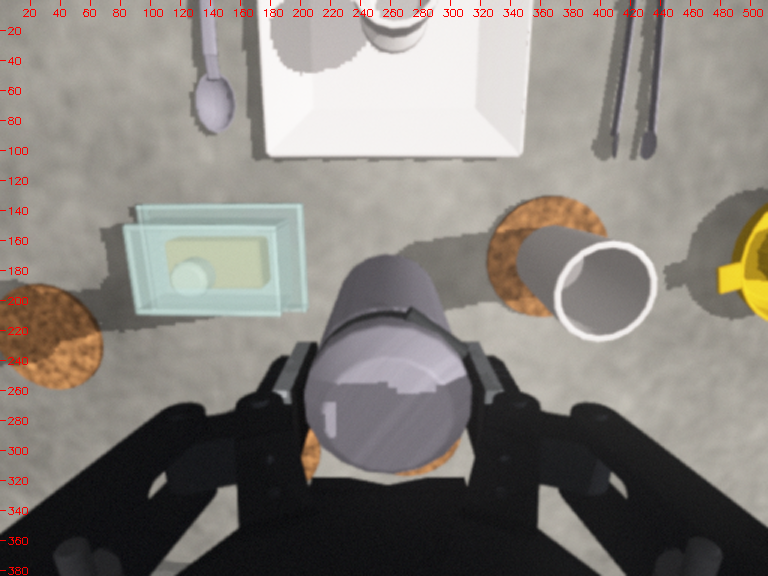

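drive_tool(rows=[30,-0.6,1,0,0,0,45,65,-0.6,1,0,0,0,45,90,-0.6,1,0,0,0,45,101,-0.6,1,0,0,0,45,105,-0.6,1,0,0,0,45,107,-0.6,1,0,0,0,45,107,-0.6,1,0,0,0,45])

```text
clock: 39.3
eef_pos: [625.3, 21.9, 36.2]
tcp_rot: [-0.467, 1.568, -0.402]
contact_force: [0.4, 0.9, -1.5]
opening: 0.591
```

drive_tool(rows=[1,0,-0.5,0,0,0,45,2,0,-0.5,0,0,0,45,2,0,-0.5,0,0,0,45])

```text
clock: 39.67
eef_pos: [624.9, 21.9, 34.3]
tcp_rot: [-0.423, 1.568, -0.359]
contact_force: [0.6, 0.1, -1.1]
opening: 0.584
```

drive_tool(rows=[1,0,0,0,0,0,45,1,0,0,0,0,0,45])

```text
clock: 39.92
eef_pos: [625.2, 21.9, 34.3]
tcp_rot: [-0.367, 1.567, -0.302]
contact_force: [-3.6, -0.2, 7.6]
opening: 0.59
```

Contact. Release, rise, and look.

drive_tool(rows=[0,0,0,0,0,0,70,0,0,0,0,0,0,90,0,0,0,0,0,0,100,-15,0,0,0,0,0,100,-50,0,0,0,0,0,100,-100,0,0,0,0,0,100,-150,0,0,0,0,0,100,-200,0,0,0,0,0,100,-230,0,0,0,0,0,100,-230,0,0,0,0,0,100])

```text
clock: 41.18
eef_pos: [625.9, 22.2, 268.4]
tcp_rot: [-0.157, 1.561, -0.092]
contact_force: [-0.2, 0.7, 0.3]
opening: 0.998
```

```bash
python3 - <<'E'
from h import *
print(TW()[:3,3],r.sense()["contact_force"])
T=snap("wrist","w27",None,1.5);snap("scene","c27",(120,90,430,290),2.5);snap("side","d27",(130,90,350,370),2.1)
E
```

```text
[625.93218055  22.17478865 268.40284612] [-0.23733698  0.68128595  0.28802361]
```

View pics/w27.png

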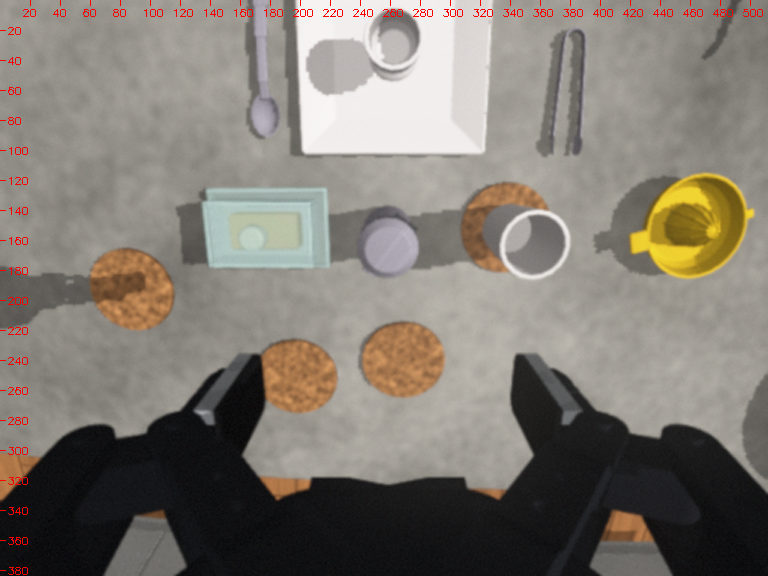

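View pics/c27.png

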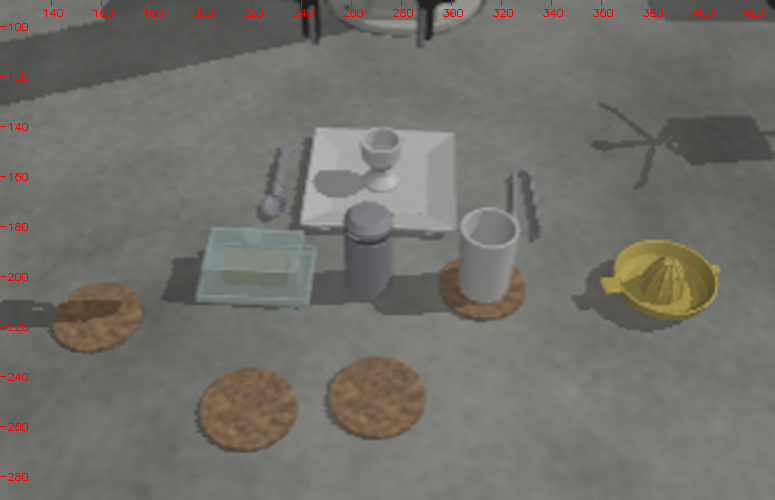

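View pics/d27.png

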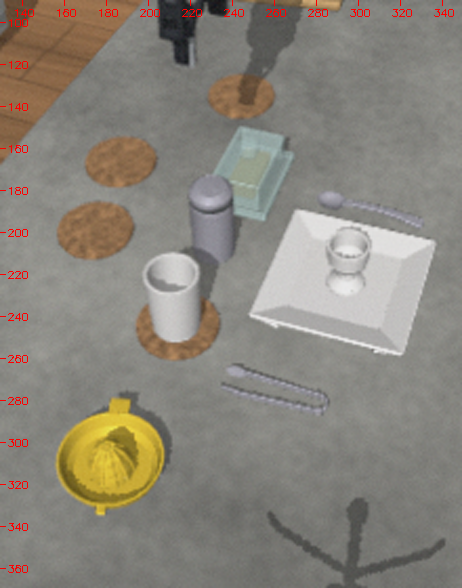

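```bash
python3 - <<'E'
from h import *
T=np.load("pics/w27_T.npy")
print('egg',onz("scene",(272.2,145),71).round(1),onz("side",(130+349/2.1,90+246/2.1),71).round(1))
print('tumbler',onz("scene",(315,180.8),94).round(1),onz("side",(130+172/2.1,90+272/2.1),94).round(1))
s=onz("wrist",(258.7,164.8),104,T);print('shaker',s.round(1),'line',Rn.from_euler('z',-3.8,degrees=True).apply(s-[631.3,-103,104]).round(1))
print(r.sense()["clock"])
E
```

```text
egg [456.3  18.4  71. ] [455.7  19.7  71. ]
tumbler [617.1 147.7  94. ] [613.8 147.1  94. ]
shaker [624.9  21.8 104. ] line [  1.9 124.9   0. ]
41.325
```

```bash
python3 -c "
from rig import sign_off; print(sign_off())"
```

```text
the job is handed in; nothing more can be done
None
```

The breakfast place is laid and handed in, about 41 s into the 120 s limit. The gripper was open and clear of everything, and no verdict was reported.

My last camera checks gave these positions:

| Thing | Last check | Limit |
|---|---|---|
| Glass cover | seated in the dish, off by under about 1 mm and 1° | 8 mm, 0.2 rad |
| Egg cup | 2–4 mm from the plate's middle | 12 mm |
| Tumbler | within about 3 mm of the coaster's middle | 12 mm |
| Shaker | about 2 mm off the dish–coaster line, 125 mm from the dish and about as far from the coaster | 15 mm, 140 mm |
| Spoon | axis about 36 mm right of the plate edge, mid-length 4 mm off the plate's middle, about 1° off parallel, bowl up, handle to the stools | 19–61 mm, 25 mm, 0.2 rad |

In the final pictures the juicer and tongs look untouched and everything stands upright. I did not re-measure the juicer and tongs.

- **Fingertips:** they did not match the tool description. With the jaws shut, they end about 36.5 mm short of the stated TCP. I found this by touching the counter and corrected every grasp for it.
- **Cameras:** the fixed and wrist cameras disagreed by up to about 5 mm for the egg cup, within the limits above.

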